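# Stake a batch of filter cartridges from a carton on a lever press

## Task

Fold both flaps of the carton right back to the outside, move every filter cartridge from the carton onto the press's nest so that they lie flat side by side with their length running from front to back, and then, with all of them loaded, pull the lever fully down to its stop and let it come back up. After that lay all the cartridges flat in the steel tray, and also fold both flaps of the emptied carton down again until they are almost flat (before or after filling the tray, as suits). Leave the tub of fittings, the bottle and the syringe where they stand.

Things in the scene. Friction and masses are not known exactly. Their poses are not given: they have to be found in the camera images.
- carton: Shallow open-topped cardboard shipping carton, fixed to the bench, to the robot's left or right. Outside 218 x 218 mm, rim 54 mm high, walls and floor 4 mm thick; origin at the centre of its underside, x and y along its sides, z up. Two flaps are hinged on its +y and -y rims. Two or three loose cartridges lie in it at the start (any of four places, two by two), with their length along the carton's x, about 98 mm apart along y and along x.
- flap_left (a joint): Angle (rad) of the flap hinged on the carton's +y rim: 0 lies flat over the box, 1.57 upright, 2.8 is its stop, folded out. It starts a little ajar. The flap is a 208 mm (along the carton's x) x 75 mm x 4 mm board; its hinge line runs parallel to the carton's x at y = +107 mm, z = 56 mm in the carton's frame. The crease is light (0.035 N m of friction) and the flap stays where it is left. With both flaps flat a 64 mm gap remains between their free edges.
- flap_right (a joint): The same for the flap hinged on the carton's -y rim (hinge line at y = -107 mm, z = 56 mm in the carton's frame); it also grows as the flap opens.
- flap_left_edge (a point): Middle of the free edge of the left flap, 75 mm from its hinge line; its axes turn with the flap. With the flap at its stop it stands 178 mm from the carton's centre line at a height of 81 mm, and may overhang the tray.
- flap_right_edge (a point): Middle of the free edge of the right flap, 75 mm from its hinge line; its axes turn with the flap.
- press: Grey hand-lever press, fixed to the bench on the side opposite the carton. Base plate 300 x 290 x 12 mm; origin at bench level under the centre of the nest, x pointing away from the robot (front to back), y to the left, z up. The nest is the flat area 130 mm (x) x 230 mm (y), at height 12 mm, inside a lip 5 mm thick whose top is at 22 mm. The lever's hinge axis runs along y at x = 105 mm, z = 75 mm.
- lever (a joint): Angle (rad) of the press lever: 0 at rest, upright (leaning back 0.1 rad); grows as the handle is swung up and over towards the robot and down; stop at 1.67 with the lever level. A spring (about 5 N at the handle when down) returns it to rest by itself. The lever is a U-shaped frame, two arms at y = -127 and +127 mm joined by a flat press bar, which comes down 2 mm above 40 mm high cartridges lying in the nest, and by the handle rod.
- lever_grip (a point): Middle of the lever's handle: a black round rod 20 mm in diameter, 250 mm long, along the press's y, 190 mm from the hinge axis. About 264 mm above the bench at rest, about 75 mm when the lever is down. It can be pinched from above, and turns in the grip while the lever swings.
- tray: Loose steel tray lying between the carton and the press. Outside 225 mm (its x) x 106 mm (its y) x 14 mm high, walls and floor 4 mm; origin at the centre of its underside. Three cartridges fit side by side, lying across it (their length along its y), about 68 mm apart.
- cartridge1: Loose filter cartridge: a ribbed grey block 36 mm square in section with white square end caps, 76 mm long (its x) x 40 x 40 mm over the caps, about 0.12 kg; each cap is 16 mm long, the grey waist between them 44 mm. Origin at its centre; the four long faces are alike. May be absent.
- cartridge2: Loose filter cartridge: a ribbed grey block 36 mm square in section with white square end caps, 76 mm long (its x) x 40 x 40 mm over the caps, about 0.12 kg; each cap is 16 mm long, the grey waist between them 44 mm. Origin at its centre; the four long faces are alike. May be absent.
- cartridge3: Loose filter cartridge: a ribbed grey block 36 mm square in section with white square end caps, 76 mm long (its x) x 40 x 40 mm over the caps, about 0.12 kg; each cap is 16 mm long, the grey waist between them 44 mm. Origin at its centre; the four long faces are alike. May be absent.
- cartridge4: Loose filter cartridge: a ribbed grey block 36 mm square in section with white square end caps, 76 mm long (its x) x 40 x 40 mm over the caps, about 0.12 kg; each cap is 16 mm long, the grey waist between them 44 mm. Origin at its centre; the four long faces are alike. May be absent.
- tub: Bystander: clear open tub, 110 x 150 x 50 mm, with white fittings in it; origin at the centre of its underside.
- bottle: Bystander: plain white bottle, 60 mm in diameter, 150 mm tall; origin at the centre of its underside.
- syringe: Bystander: syringe lying on the bench, about 145 mm long, barrel 24 mm in diameter; origin at the barrel's centre, x along it.
Mind the look-alikes: they are no part of the job. What is shaped like the cartridge1 but orange or red is not meant.

How it is judged:
By the outcome, as a careful person would: the job done as asked, in the order asked, and still so for the second after the job is handed in, with the robot touching nothing.
Of cartridge1, cartridge2, cartridge3, cartridge4 only 2 to 3 are there at a start; the rules pass over those that are not, and their reading is None.
At some moment in a run one of tray may be knocked a few centimetres aside while the robot is not near it.
Once in a run the grip may slacken for a moment while it holds something.
It also fails if it takes over 210 s, if anything falls off the work surface, if the arm or the gripper's body presses on something with over 40 N, if the wrist force passes 120 N, or if a joint passes its speed limit or range.

## Robot

A 6-joint arm with a two-finger parallel gripper is mounted at the origin on the work surface. World frame = base frame: x ahead of the robot, y to its left, z up, the work surface at z = 0. Lengths are in m, angles in rad, forces in N, time in s.
With the tool pointing down it reaches from about 0.275 to 0.825 m from the base axis. Payload 5.2 kg.
Tool frame: the origin (TCP) lies between the finger pads; the fingertips stand 19 mm ahead of it and the grasp point (between the pads) is the TCP; z points along the fingers, y is the direction in which the jaws open and shut (so a half turn about z gives the same grasp; the last joint's range is limited). The gripper opens to 93 mm and grips with 3 to 60 N. Pads are 15 mm wide; open, the fingers measure 128 mm over their backs; the gripper's body (75 mm by 188 mm) begins 65 mm behind the grasp point.
Start: joints at [0.969, 0.259, 1.535, -0, 1.348, -0.203], TCP at [0.214, 0.507, 0.238] pointing down, gripper open.
Joint ranges: [-3.14, 3.14], [-0.91, 2.08], [0.19, 2.58], [-1.22, 4.36], [0.22, 2.71], [-3.12, 3.12]. Speed limits (rad/s): [2.57, 2.57, 3.14, 3.14, 3.14, 3.14].

## Interface

Orientations are given as a 3x3 rotation matrix whose columns are the frame's x, y, z axes.
In Python, from rig import bot gives the robot as it stands.
- The arm moves only by the shell command python3 -m jog 'ROWS' [OPENING]. ROWS is JSON, a list of rows, each an object of numbers: "dx", "dy", "dz": the shift along the tool's x, y, z in cm; "wx", "wy", "wz": the turn, a rotation vector about the tool's x, y, z in degrees. A call has 1 to 20 rows; each row is the pose to reach, as a shift and turn from the pose commanded when the call began, along the tool's axes at that moment; what a row does not reach only later rows make up. A row lasts 1/12 s, in which the tool goes at most 41.7 mm and 7.16 degrees, less where a joint would pass 70% of its speed; a pose out of reach is approached as far as the arm can. A call with a gripper value outside its range is refused whole. OPENING is the opening, from 0 (shut) to 1 (fully open), set as the call begins (- or left out, the last holds). The fingers move at their own pace and stop on an object; the grip force is fixed at half the most. Time passes only in rows, so rows that repeat a pose let the fingers close. It gives the time, the measured TCP pose, the force and the opening at its end, in the units of the state.
- bot.state(): the state, without advancing time (a new reading comes with each control period).
- bot.capture(name): name is "scene" or "top" or "wrist"; returns the picture (420x560x3 uint8, blue, green, red); there is no depth.
- bot.camera_info(name): a dict with "fov_y" (degrees; the focal length in pixels is half the picture's height over the tangent of half this angle, whatever the lens; pixels are square), "cx", "cy" (the principal point, pixels), "R" (3x3) and "t" (3): a world point X has camera coordinates R X + t. Camera axes: x right, y down, z forward; pixel columns grow to the right and rows downward; lengths in m; the calibration is good to about 2 mm. A picture is of the moment at which its call begins: read the wrist's pose just before it. camera_info takes no time and is no camera call; for the wrist camera it gives the pose at the moment of the call.
- bot.finish_job(): hands the job in, once; it reports no verdict.
The state is a dict: "t": time; "joint_pos": joint angles; "joint_vel": joint speeds; "joint_torque": joint torques, N m; "eef_pos": TCP position; "tcp_rot": TCP orientation; "contact_force": force on the tool from outside, world axes, zero at the start; "wrist_torque": the same for the moment, N m; "opening": finger opening in m.
Only numpy, scipy, OpenCV 4.12 (cv2) and the standard library are available. Lean on these libraries where they do the work, as an engineer would, in place of code of your own. Each camera call takes 0.05 s, during which the arm holds its last target.

## Working session

There is one attempt and no reset: what is moved stays moved. The work goes in short steps, Python scripts to look and compute and a shell command to move; the robot and the scene stay as the last step left them, time stands still between calls to the robot, and variables do not carry over. Pictures are saved under pics/ and viewed, and the job is handed in when it is done.

```bash
mkdir -p pics; ls
python3 - <<'E'
from rig import bot
import cv2
s=bot.state()
print(s['t'],s['eef_pos'],s['tcp_rot'],s['opening'])
for n in ('scene','top','wrist'):
    i=bot.camera_info(n); print(n,i)
    cv2.imwrite(f'pics/a_{n}.png',bot.capture(n))
E
```

```text
pics
0.0 [0.21327102 0.50642438 0.23683837] [[-9.21530689e-01  3.88304264e-01 -9.94094124e-04]
 [ 3.88305384e-01  9.21529578e-01 -1.47163261e-03]
 [ 3.44645921e-04 -1.74216671e-03 -9.99998423e-01]] 0.09307639644218217
scene {'fov_y': 43.33802116633201, 'cx': 282.6799824298435, 'cy': 201.9577628273272, 'R': array([[ 0.77454966,  0.63228183, -0.01710319],
       [ 0.47389084, -0.59800437, -0.64638862],
       [-0.41892756,  0.49255504, -0.76281664]]), 't': array([-0.37345248, -0.13009978,  2.38939027])}
top {'fov_y': 43.3796981270662, 'cx': 279.9651695698081, 'cy': 211.28229903027108, 'R': array([[-0.00612584, -0.99997692, -0.0029398 ],
       [-0.97960226,  0.00659146, -0.20083815],
       [ 0.20085289,  0.00164953, -0.97962003]]), 't': array([0.00392696, 0.49714465, 1.73714533])}
wrist {'fov_y': 65.73572001348279, 'cx': 284.6015496307518, 'cy': 208.58201309922117, 'R': array([[ 0.38837285,  0.92150016, -0.00199601],
       [ 0.89441268, -0.37643354,  0.24150309],
       [ 0.22179377, -0.09557851, -0.970398  ]]), 't': array([-0.54872379, -0.02828565,  0.38991913])}
```

View pics/a_scene.png

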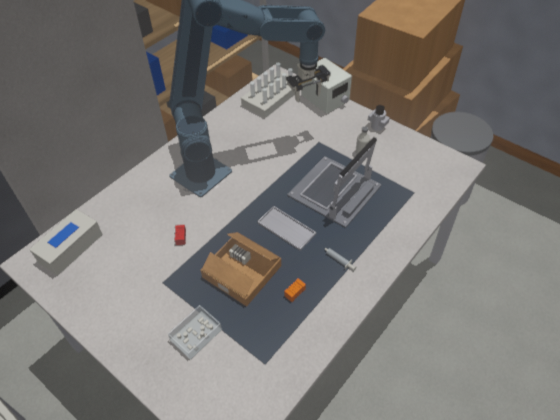

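View pics/a_top.png

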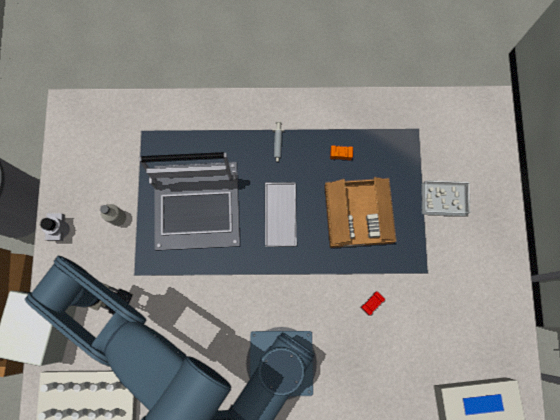

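View pics/a_wrist.png

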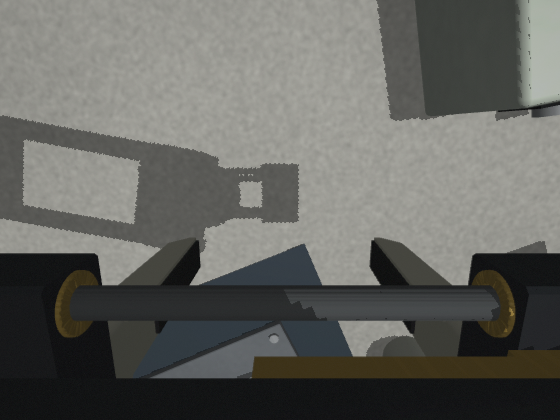

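The scene shows the press on the robot's left, the tray in the middle and the carton on the right, with two flaps ajar. The orange (342,152) and red (373,303) blocks in the top view are look-alikes. Next I'll enlarge the top view.

```bash
cat > h.py <<'E'
from rig import bot
import numpy as np, cv2
def K(i): 
    f=210/np.tan(np.radians(i['fov_y'])/2); return f,i['cx'],i['cy']
def ray(i,px,z):
    f,cx,cy=K(i); d=np.array([(px[0]-cx)/f,(px[1]-cy)/f,1.]); R=i['R'];t=i['t']
    C=-R.T@t; w=R.T@d; return C+w*(z-C[2])/w[2]
def proj(i,X):
    f,cx,cy=K(i); c=i['R']@np.asarray(X,float)+i['t']; return np.array([f*c[0]/c[2]+cx,f*c[1]/c[2]+cy])
def tri(i1,p1,i2,p2):
    A=[];b=[]
    for i,p in((i1,p1),(i2,p2)):
        f,cx,cy=K(i);d=i['R'].T@np.array([(p[0]-cx)/f,(p[1]-cy)/f,1.]);d/=np.linalg.norm(d)
        C=-i['R'].T@i['t'];P=np.eye(3)-np.outer(d,d);A.append(P);b.append(P@C)
    return np.linalg.lstsq(np.vstack(A),np.hstack(b),rcond=None)[0]
def crop(im,x0,y0,x1,y1,s,name):
    c=cv2.resize(im[y0:y1,x0:x1],None,fx=s,fy=s,interpolation=cv2.INTER_CUBIC)
    for k in range((x0//20+1)*20,x1,20): cv2.putText(c,str(k),(int((k-x0)*s),10),0,.35,(0,255,255),1);cv2.line(c,(int((k-x0)*s),12),(int((k-x0)*s),18),(0,255,255),1)
    for k in range((y0//20+1)*20,y1,20): cv2.putText(c,str(k),(0,int((k-y0)*s)),0,.35,(0,255,255),1);cv2.line(c,(22,int((k-y0)*s)),(30,int((k-y0)*s)),(0,255,255),1)
    cv2.imwrite('pics/'+name,c)
E
python3 - <<'E'
from h import *
im=cv2.imread('pics/a_top.png')
crop(im,310,160,420,260,7,'b1.png')
crop(im,130,140,310,260,4.4,'b2.png')
im=cv2.imread('pics/a_scene.png')
crop(im,190,220,310,310,6.6,'b3.png')
crop(im,250,130,390,250,5,'b4.png')
E
```

```text
(no output)
```

View pics/b1.png

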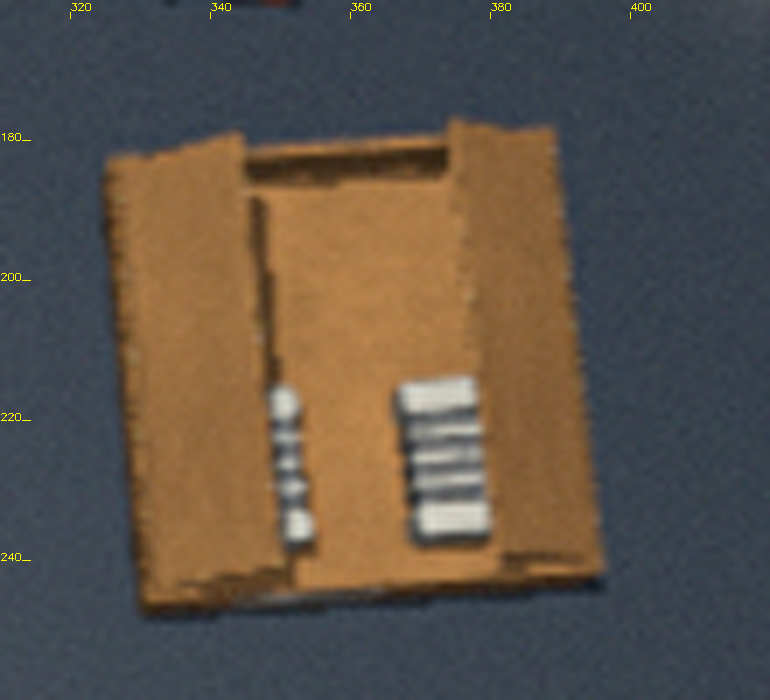

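View pics/b2.png

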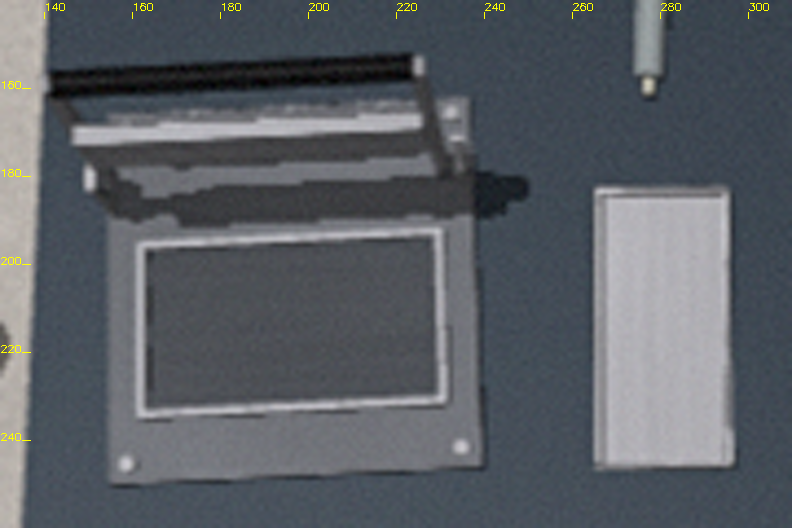

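View pics/b3.png

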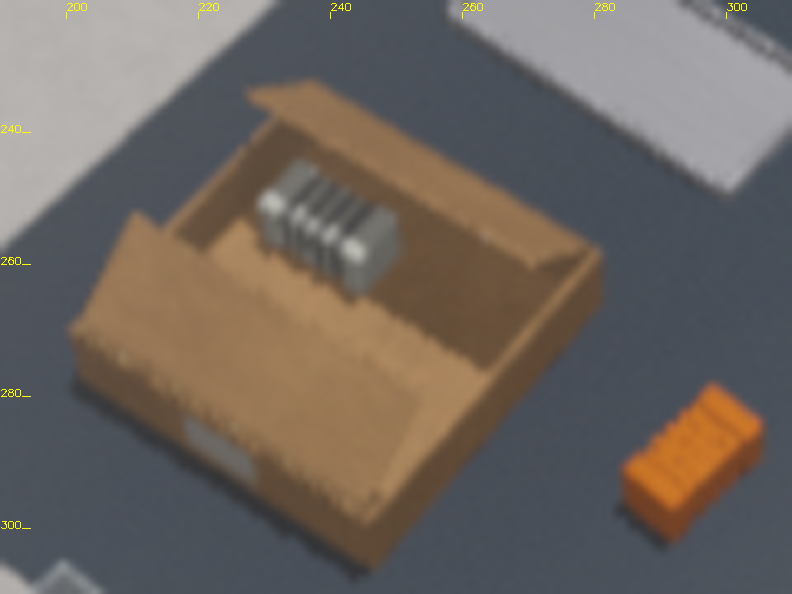

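View pics/b4.png

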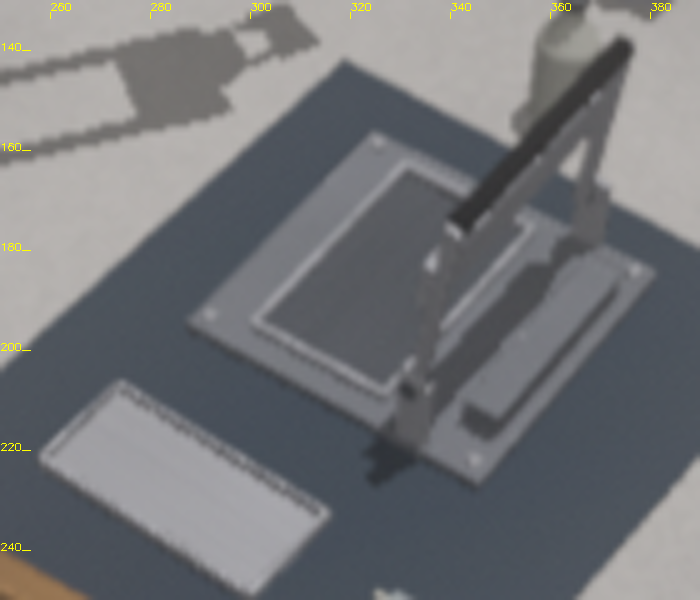

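Only two cartridges are there: one at (351,226), one at (373,226) in the top view. Both far places are empty. Now measuring.

Run:
```python
from h import *
t=bot.camera_info('top'); s=bot.camera_info('scene')
def P(n,px,z): print(n,[ray(t,p,z).round(4)[:2].tolist() for p in px])
P('lip outer',[(161,195),(230,192),(231.5,231.5),(161.5,234.5)],.022)
P('base',[(154.5,249.5),(239.5,246)],.012)
P('tray',[(265,183),(295.5,182.5),(296.5,246),(265,246)],.014)
P('hinge',[(325.5,183),(330,246),(389.5,178.5),(395.5,241.5)],.056)
P('cartR cap',[(367,214.5),(377.5,213.5),(379.5,236),(369,237.5)],.044)
P('cartL cap',[(352,214.5),(354.5,238)],.044)
print('handle',[tri(t,a,s,b).round(3) for a,b in(((141,159.5),(374.5,140)),((225,154.5),(341,174.5)))])
# carton check with scene corners rim
print('rim',[ray(s,p,z).round(3) for p,z in (((201,270),.054),((246,299),.054),((279,258),.054),((246,306),0))])
print('flapL edge tri',tri(t,(344,180),s,(227,235)), tri(t,(352,242),s,(272,260)))
print('flapR',tri(t,(374,178.5),s,(253,282)),tri(t,(381,240.5),s,(211,253)))
```

```text
lip outer [[0.5634, 0.4126], [0.5724, 0.1736], [0.4336, 0.1667], [0.4248, 0.4055]]
base [[0.3748, 0.4297], [0.385, 0.1397]]
tray [[0.6059, 0.0525], [0.6069, -0.0541], [0.3834, -0.0548], [0.3841, 0.0526]]
hinge [[0.5935, -0.1552], [0.3769, -0.1651], [0.6078, -0.3742], [0.3906, -0.3838]]
cartR cap [[0.4854, -0.2944], [0.4886, -0.3302], [0.4113, -0.3336], [0.4065, -0.2981]]
cartL cap [[0.4857, -0.2436], [0.4051, -0.2493]]
handle [array([0.621, 0.426, 0.25 ]), array([0.632, 0.169, 0.266])]
rim [array([ 0.402, -0.386,  0.054]), array([ 0.617, -0.373,  0.054]), array([ 0.597, -0.161,  0.054]), array([ 0.613, -0.374,  0.   ])]
flapL edge tri [ 0.51469781 -0.24591759  0.24824673] [ 0.46937876 -0.19291445 -0.05279877]
flapR [ 0.60165911 -0.31585765  0.0821988 ] [ 0.39297773 -0.32529721  0.0882997 ]
```

```bash
cat >> h.py <<'E'
def d(*targets):
    "targets: (x,y,z[,yaw deg of tool y, tilt kept down]) -> tool-frame shift (cm) and turn (deg) from the measured pose"
    s=bot.state(); R=np.array(s['tcp_rot']); p=np.array(s['eef_pos'])
    for T in targets:
        v=R.T@(np.array(T[:3])-p)*100
        if len(T)>3:
            a=np.radians(T[3]); y=np.array([np.cos(a),np.sin(a),0]); x=np.array([-np.sin(a),np.cos(a),0])
            w=np.degrees(cv2.Rodrigues(R.T@np.column_stack([x,y,[0,0,-1]]))[0].ravel())
        else: w=np.zeros(3)
        print('d',v.round(2),'w',w.round(1))
def loc(o,yaw,p):
    a=np.radians(yaw);return (o[0]+np.cos(a)*p[0]-np.sin(a)*p[1],o[1]+np.sin(a)*p[0]+np.cos(a)*p[1],p[2])
CART=((.494,-.2705),3.0); PRESS=((.4985,.2896),2.06)
E
python3 - <<'E'
from h import *
t=bot.camera_info('top')
d((.42,.12,.26,3),(.535,-.27,.25,3))
print(bot.state()['joint_pos'])
print('tub edge', [ray(t,p,.05).round(3) for p in ((422.5,181),(424.5,214))])
print(loc(*CART,(.04,0,0)))
E
```

```text
d [-34.05 -27.6   -2.27] w [-0.1  0.  64.2]
d [-59.79 -59.07  -1.24] w [-0.1  0.  64.2]
[ 9.69220165e-01  2.59180085e-01  1.53581086e+00  6.11209439e-06
  1.34798365e+00 -2.02824566e-01]
tub edge [array([ 0.6  , -0.488,  0.05 ]), array([ 0.485, -0.488,  0.05 ])]
(np.float64(0.533945181390183), np.float64(-0.26840656175028227), 0)
```

```bash
python3 -m jog '[{"dx":-34,"dy":-27.6,"dz":-2.3,"wz":64.2},{"dx":-34,"dy":-27.6,"dz":-2.3,"wz":64.2},{"dx":-34,"dy":-27.6,"dz":-2.3,"wz":64.2},{"dx":-34,"dy":-27.6,"dz":-2.3,"wz":64.2},{"dx":-34,"dy":-27.6,"dz":-2.3,"wz":64.2},{"dx":-34,"dy":-27.6,"dz":-2.3,"wz":64.2},{"dx":-34,"dy":-27.6,"dz":-2.3,"wz":64.2},{"dx":-34,"dy":-27.6,"dz":-2.3,"wz":64.2},{"dx":-34,"dy":-27.6,"dz":-2.3,"wz":64.2},{"dx":-34,"dy":-27.6,"dz":-2.3,"wz":64.2},{"dx":-34,"dy":-27.6,"dz":-2.3,"wz":64.2},{"dx":-34,"dy":-27.6,"dz":-2.3,"wz":64.2},{"dx":-59.8,"dy":-59.1,"dz":-2,"wz":64.2},{"dx":-59.8,"dy":-59.1,"dz":-2,"wz":64.2},{"dx":-59.8,"dy":-59.1,"dz":-2,"wz":64.2},{"dx":-59.8,"dy":-59.1,"dz":-2,"wz":64.2},{"dx":-59.8,"dy":-59.1,"dz":-2,"wz":64.2},{"dx":-59.8,"dy":-59.1,"dz":-2,"wz":64.2},{"dx":-59.8,"dy":-59.1,"dz":-2,"wz":64.2},{"dx":-59.8,"dy":-59.1,"dz":-2,"wz":64.2}]' 0
python3 - <<'E'
from h import *
print(bot.state()['eef_pos'])
i=bot.camera_info('wrist'); im=bot.capture('wrist'); cv2.imwrite('pics/c1.png',im)
crop(bot.capture('top'),310,160,420,260,6,'c2.png')
E
```

```text
[0.21331775 0.50653675 0.2370146 ]schema error: expected keys dx, dy, dz, wx, wy, wz
```

View pics/c1.png

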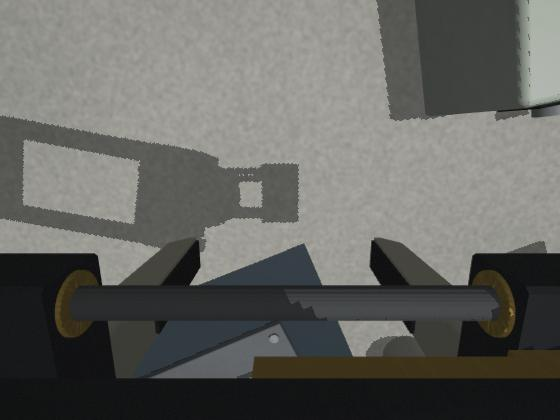

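The tool needs all six keys in every row, and the arm has not moved.

```bash
python3 -m jog '[{"dx":-34,"dy":-27.6,"dz":-2.3,"wx":0,"wy":0,"wz":64.2},{"dx":-34,"dy":-27.6,"dz":-2.3,"wx":0,"wy":0,"wz":64.2},{"dx":-34,"dy":-27.6,"dz":-2.3,"wx":0,"wy":0,"wz":64.2},{"dx":-34,"dy":-27.6,"dz":-2.3,"wx":0,"wy":0,"wz":64.2},{"dx":-34,"dy":-27.6,"dz":-2.3,"wx":0,"wy":0,"wz":64.2},{"dx":-34,"dy":-27.6,"dz":-2.3,"wx":0,"wy":0,"wz":64.2},{"dx":-34,"dy":-27.6,"dz":-2.3,"wx":0,"wy":0,"wz":64.2},{"dx":-34,"dy":-27.6,"dz":-2.3,"wx":0,"wy":0,"wz":64.2},{"dx":-34,"dy":-27.6,"dz":-2.3,"wx":0,"wy":0,"wz":64.2},{"dx":-34,"dy":-27.6,"dz":-2.3,"wx":0,"wy":0,"wz":64.2},{"dx":-34,"dy":-27.6,"dz":-2.3,"wx":0,"wy":0,"wz":64.2},{"dx":-34,"dy":-27.6,"dz":-2.3,"wx":0,"wy":0,"wz":64.2},{"dx":-59.8,"dy":-59.1,"dz":-2,"wx":0,"wy":0,"wz":64.2},{"dx":-59.8,"dy":-59.1,"dz":-2,"wx":0,"wy":0,"wz":64.2},{"dx":-59.8,"dy":-59.1,"dz":-2,"wx":0,"wy":0,"wz":64.2},{"dx":-59.8,"dy":-59.1,"dz":-2,"wx":0,"wy":0,"wz":64.2},{"dx":-59.8,"dy":-59.1,"dz":-2,"wx":0,"wy":0,"wz":64.2},{"dx":-59.8,"dy":-59.1,"dz":-2,"wx":0,"wy":0,"wz":64.2},{"dx":-59.8,"dy":-59.1,"dz":-2,"wx":0,"wy":0,"wz":64.2},{"dx":-59.8,"dy":-59.1,"dz":-2,"wx":0,"wy":0,"wz":64.2}]' 0
python3 - <<'E'
from h import *
print(bot.state()['eef_pos'])
i=bot.camera_info('wrist'); im=bot.capture('wrist'); cv2.imwrite('pics/c1.png',im)
E
```

```text
t: 1.92
eef_pos: [0.5145, -0.2, 0.2581]
tcp_rot: [[-0.052, 0.999, 0.0], [0.999, 0.052, 0.001], [0.001, 0.0, -1.0]]
contact_force: [1.7, 0.3, -0.2]
opening: 0.0006
[ 0.51450253 -0.20004584  0.2581013 ]
```

View pics/c1.png

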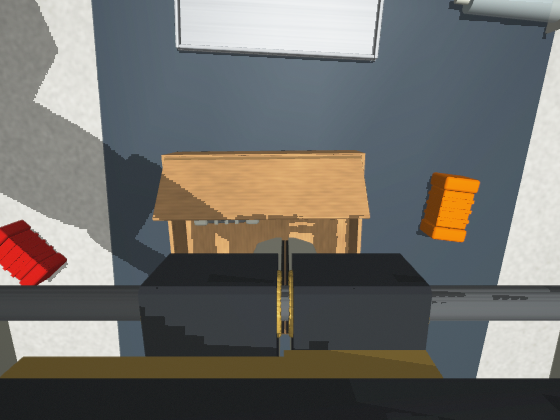

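The wrist view shows the left flap: its hinge runs (163,156)–(366,156) and its free edge (154,217)–(369,218).

Run:
```python
from h import *
w=bot.camera_info('wrist'); t=bot.camera_info('top')
for p in ((163,157),(366,157)): print('hinge',ray(w,p,.057).round(4))
# edge angle: width between corners = .208 sets depth
for z in (.07,.08,.09,.1):
  a,b=ray(w,(154,217),z),ray(w,(369,218),z); print(z,a.round(3),b.round(3),np.linalg.norm(a-b).round(4))
print(tri(w,(369,218),t,(344.3,179.5)),tri(w,(154,217),t,(352,241)))
d((*loc(*CART,(.04,-.0,.14))[:3],3),loc(*CART,(.04,.0,.082)))
```

```text
hinge [ 0.3862 -0.1788  0.057 ]
hinge [ 0.601  -0.1685  0.057 ]
0.07 [ 0.379 -0.242  0.07 ] [ 0.608 -0.232  0.07 ] 0.2296
0.08 [ 0.383 -0.239  0.08 ] [ 0.605 -0.229  0.08 ] 0.2228
0.09 [ 0.387 -0.236  0.09 ] [ 0.602 -0.226  0.09 ] 0.2159
0.1 [ 0.391 -0.233  0.1  ] [ 0.599 -0.224  0.1  ] 0.209
[ 0.57837347 -0.20587016  0.16553986] [ 0.38786941 -0.23415984  0.09343669]
d [-6.1   1.45 11.77] w [ 0.1  0.3 -0.2]
d [-6.07  1.44 17.57] w [0. 0. 0.]
```

```bash
python3 -m jog '[{"dx":-6.1,"dy":1.4,"dz":5,"wx":0,"wy":0,"wz":0},{"dx":-6.1,"dy":1.4,"dz":10,"wx":0,"wy":0,"wz":0},{"dx":-6.1,"dy":1.4,"dz":12,"wx":0,"wy":0,"wz":0},{"dx":-6.1,"dy":1.4,"dz":12,"wx":0,"wy":0,"wz":0},{"dx":-6.1,"dy":1.4,"dz":12,"wx":0,"wy":0,"wz":0}]'
python3 - <<'E'
from h import *
bot.capture('scene')
print(bot.state()['eef_pos'],bot.state()['joint_vel'].round(2))
crop(bot.capture('top'),310,160,420,260,6,'c2.png')
w=bot.camera_info('wrist');cv2.imwrite('pics/c3.png',bot.capture('wrist'))
d((*loc(*CART,(.04,-.0,.14))[:3],3),loc(*CART,(.04,.0,.082)))
E
```

```text
t: 2.38
eef_pos: [0.5289, -0.2574, 0.133]
tcp_rot: [[-0.051, 0.999, -0.008], [0.999, 0.051, 0.006], [0.006, -0.007, -1.0]]
contact_force: [0.2, 0.9, -0.1]
opening: 0.0004
[ 0.53023825 -0.25772591  0.13587256] [ 0.01 -0.06 -0.05  0.    0.02 -0.  ]
d [-0.97  0.13 -0.05] w [ 0.1  0.  -0. ]
d [-0.97  0.12  5.75] w [0. 0. 0.]
```

View pics/c3.png

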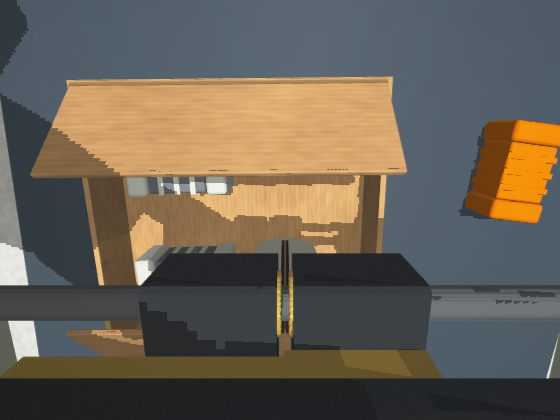

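View pics/c2.png

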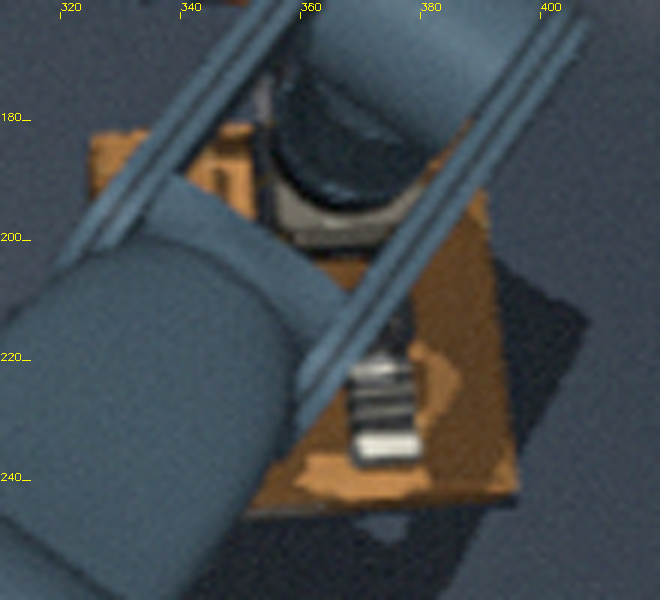

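The wrist view shows the hinge line at (68,83)–(391,80), the left flap's free edge at (34,176)–(405,172) and no far cartridges, so two in all.

Run:
```python
from h import *
w=bot.camera_info('wrist')
for p in ((68,84),(391,82)): print('hinge',ray(w,p,.058).round(4))
for z in (.07,.08,.09,):
  a,b=ray(w,(34,176),z),ray(w,(405,172),z); print(z,a.round(4),b.round(4),np.linalg.norm(a-b).round(4))
for p in ((128,194),(228,192)): print('cartL top edge',ray(w,p,.044).round(4))
```

```text
hinge [ 0.3842 -0.1722  0.058 ]
hinge [ 0.5973 -0.1598  0.058 ]
0.07 [ 0.3627 -0.2328  0.07  ] [ 0.6104 -0.2172  0.07  ] 0.2482
0.08 [ 0.3704 -0.2309  0.08  ] [ 0.6066 -0.2161  0.08  ] 0.2367
0.09 [ 0.378  -0.2291  0.09  ] [ 0.6028 -0.215   0.09  ] 0.2253
cartL top edge [ 0.4123 -0.2478  0.044 ]
cartL top edge [ 0.4881 -0.2423  0.044 ]
```

```bash
sed -i 's/^CART=.*;/CART=((.4945,-.2715),3.3);/' h.py; python3 -m jog '[{"dx":-1.2,"dy":0,"dz":3,"wx":0,"wy":0,"wz":0},{"dx":-1.2,"dy":0,"dz":4.7,"wx":0,"wy":0,"wz":0},{"dx":-1.2,"dy":0,"dz":4.7,"wx":0,"wy":0,"wz":0},{"dx":1,"dy":0,"dz":4.6,"wx":0,"wy":0,"wz":0},{"dx":3,"dy":0,"dz":4.2,"wx":0,"wy":0,"wz":0},{"dx":3.8,"dy":0,"dz":3.4,"wx":0,"wy":0,"wz":0},{"dx":4.6,"dy":0,"dz":2.7,"wx":0,"wy":0,"wz":0},{"dx":5.7,"dy":0,"dz":2.1,"wx":0,"wy":0,"wz":0},{"dx":6.7,"dy":0,"dz":1.6,"wx":0,"wy":0,"wz":0},{"dx":7.7,"dy":0,"dz":1.3,"wx":0,"wy":0,"wz":0},{"dx":8.7,"dy":0,"dz":1.0,"wx":0,"wy":0,"wz":0},{"dx":9.4,"dy":0,"dz":0.5,"wx":0,"wy":0,"wz":0},{"dx":10.1,"dy":0,"dz":0.3,"wx":0,"wy":0,"wz":0},{"dx":10.9,"dy":0,"dz":0.5,"wx":0,"wy":0,"wz":0},{"dx":11.7,"dy":0,"dz":0.9,"wx":0,"wy":0,"wz":0},{"dx":12.6,"dy":0,"dz":1.4,"wx":0,"wy":0,"wz":0},{"dx":13.5,"dy":0,"dz":2.0,"wx":0,"wy":0,"wz":0},{"dx":14.1,"dy":0,"dz":2.8,"wx":0,"wy":0,"wz":0},{"dx":14.6,"dy":0,"dz":3.5,"wx":0,"wy":0,"wz":0},{"dx":14.6,"dy":0,"dz":3.5,"wx":0,"wy":0,"wz":0}]'
python3 - <<'E'
from h import *
cv2.imwrite('pics/c5.png',bot.capture('wrist'))
crop(bot.capture('scene'),150,180,350,330,4,'c4.png')
print(bot.state()['eef_pos'],bot.state()['contact_force'])
E
```

```text
t: 4.2
eef_pos: [0.5223, -0.1118, 0.101]
tcp_rot: [[-0.052, 0.999, -0.004], [0.999, 0.052, 0.002], [0.002, -0.004, -1.0]]
contact_force: [-0.6, 0.5, 1.3]
opening: 0.0003
[ 0.52337877 -0.11311814  0.10243035] [-0.40468277 -0.9912821   1.23262656]
```

View pics/c4.png

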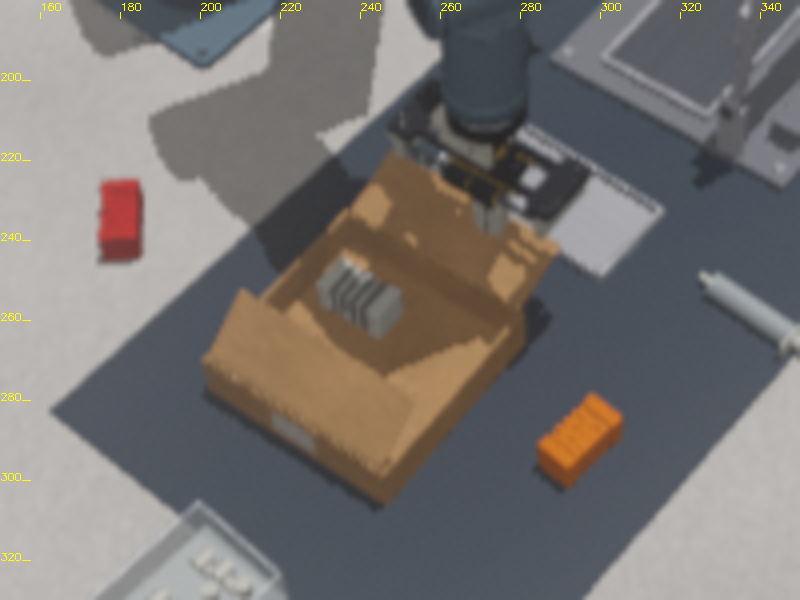

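View pics/c5.png

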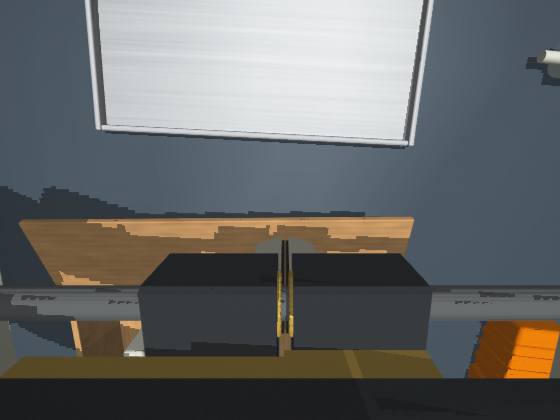

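The left flap is folded out under the fingers. I'll press it to its stop and read the force.

```bash
python3 -m jog '[{"dx":0.2,"dy":0,"dz":0.4,"wx":0,"wy":0,"wz":0},{"dx":0.3,"dy":0,"dz":0.8,"wx":0,"wy":0,"wz":0},{"dx":0.3,"dy":0,"dz":1.1,"wx":0,"wy":0,"wz":0},{"dx":0.3,"dy":0,"dz":1.1,"wx":0,"wy":0,"wz":0}]'
```

```text
t: 4.63
eef_pos: [0.5247, -0.1115, 0.0965]
tcp_rot: [[-0.052, 0.999, 0.003], [0.999, 0.052, -0.002], [-0.002, 0.003, -1.0]]
contact_force: [-8.9, 1.4, 33.6]
opening: 0.0005
```

```bash
python3 -m jog '[{"dx":0,"dy":0,"dz":-3,"wx":0,"wy":0,"wz":0},{"dx":-1,"dy":0,"dz":-6,"wx":0,"wy":0,"wz":0},{"dx":-5,"dy":0.5,"dz":-6,"wx":0,"wy":0,"wz":0},{"dx":-9,"dy":0.5,"dz":-6,"wx":0,"wy":0,"wz":0},{"dx":-13,"dy":0.5,"dz":-5,"wx":0,"wy":0,"wz":0},{"dx":-15.5,"dy":0.5,"dz":-4,"wx":0,"wy":0,"wz":0},{"dx":-15.5,"dy":0.5,"dz":-4,"wx":0,"wy":0,"wz":0},{"dx":-15.5,"dy":0.5,"dz":-4,"wx":0,"wy":0,"wz":0}]'
python3 - <<'E'
from h import *
cv2.imwrite('pics/c6.png',bot.capture('wrist'))
crop(bot.capture('scene'),150,180,350,330,4,'c7.png')
s=bot.state();a=np.radians(3.3);v=s['eef_pos']-np.array([*CART[0],0]);print(v,'local',np.cos(a)*v[0]+np.sin(a)*v[1],-np.sin(a)*v[0]+np.cos(a)*v[1])
E
```

```text
t: 5.3
eef_pos: [0.5359, -0.2663, 0.1311]
tcp_rot: [[-0.048, 0.999, -0.001], [0.999, 0.048, 0.001], [0.001, -0.001, -1.0]]
contact_force: [-0.0, -0.2, -0.2]
opening: 0.0005
[0.04185135 0.00706517 0.13205211] local 0.042188648397565705 0.0046443238564718246
```

View pics/c6.png

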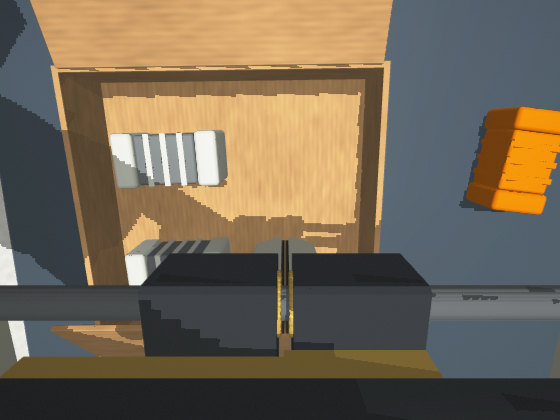

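View pics/c7.png

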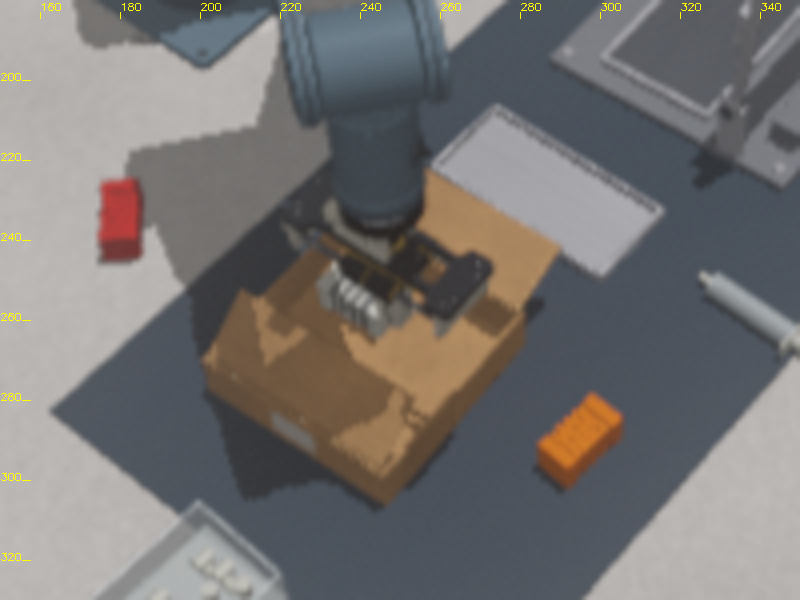

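```bash
python3 -m jog '[{"dx":-0.5,"dy":0,"dz":3,"wx":0,"wy":0,"wz":0},{"dx":-0.5,"dy":0,"dz":4.8,"wx":0,"wy":0,"wz":0},{"dx":-0.5,"dy":0,"dz":4.8,"wx":0,"wy":0,"wz":0},{"dx":-2.1,"dy":0,"dz":4.7,"wx":0,"wy":0,"wz":0},{"dx":-3.6,"dy":0,"dz":4.4,"wx":0,"wy":0,"wz":0},{"dx":-4.7,"dy":0,"dz":3.8,"wx":0,"wy":0,"wz":0},{"dx":-5.5,"dy":0,"dz":3.0,"wx":0,"wy":0,"wz":0},{"dx":-6.3,"dy":0,"dz":2.3,"wx":0,"wy":0,"wz":0},{"dx":-7.4,"dy":0,"dz":1.7,"wx":0,"wy":0,"wz":0},{"dx":-8.4,"dy":0,"dz":1.2,"wx":0,"wy":0,"wz":0},{"dx":-9.4,"dy":0,"dz":0.9,"wx":0,"wy":0,"wz":0},{"dx":-10.4,"dy":0,"dz":0.6,"wx":0,"wy":0,"wz":0},{"dx":-11.1,"dy":0,"dz":0.1,"wx":0,"wy":0,"wz":0},{"dx":-11.8,"dy":0,"dz":-0.1,"wx":0,"wy":0,"wz":0},{"dx":-13.4,"dy":0,"dz":0.5,"wx":0,"wy":0,"wz":0},{"dx":-14.3,"dy":0,"dz":1.0,"wx":0,"wy":0,"wz":0},{"dx":-15.2,"dy":0,"dz":1.6,"wx":0,"wy":0,"wz":0},{"dx":-15.8,"dy":0,"dz":2.4,"wx":0,"wy":0,"wz":0},{"dx":-16.3,"dy":0,"dz":3.1,"wx":0,"wy":0,"wz":0},{"dx":-16.5,"dy":0,"dz":3.5,"wx":0,"wy":0,"wz":0}]'; python3 -m jog '[{"dx":0,"dy":0,"dz":0.2,"wx":0,"wy":0,"wz":0},{"dx":0,"dy":0,"dz":0.4,"wx":0,"wy":0,"wz":0}]'
```

```text
t: 7.07
eef_pos: [0.5449, -0.4293, 0.098]
tcp_rot: [[-0.051, 0.999, -0.001], [0.999, 0.051, 0.003], [0.003, -0.0, -1.0]]
contact_force: [-7.5, 15.4, 33.1]
opening: 0.0007
t: 7.23
eef_pos: [0.5451, -0.4292, 0.0978]
tcp_rot: [[-0.052, 0.999, 0.0], [0.999, 0.052, -0.0], [-0.0, 0.0, -1.0]]
contact_force: [-10.2, 12.9, 37.6]
opening: 0.0007
```

```bash
python3 -m jog '[{"dx":0,"dy":0,"dz":-4,"wx":0,"wy":0,"wz":0},{"dx":0,"dy":0,"dz":-8,"wx":0,"wy":0,"wz":-6},{"dx":4,"dy":0,"dz":-11,"wx":0,"wy":0,"wz":-12},{"dx":8,"dy":0,"dz":-11,"wx":0,"wy":0,"wz":-19},{"dx":12,"dy":-0.5,"dz":-11,"wx":0,"wy":0,"wz":-26},{"dx":15,"dy":-1,"dz":-11,"wx":0,"wy":0,"wz":-33},{"dx":15,"dy":-1,"dz":-11,"wx":0,"wy":0,"wz":-40},{"dx":15,"dy":-1,"dz":-11,"wx":0,"wy":0,"wz":-47},{"dx":15,"dy":-1,"dz":-11,"wx":0,"wy":0,"wz":-54},{"dx":15,"dy":-1,"dz":-11,"wx":0,"wy":0,"wz":-61},{"dx":15,"dy":-1,"dz":-11,"wx":0,"wy":0,"wz":-68},{"dx":15,"dy":-1,"dz":-11,"wx":0,"wy":0,"wz":-75},{"dx":15,"dy":-1,"dz":-11,"wx":0,"wy":0,"wz":-82},{"dx":15,"dy":-1,"dz":-11,"wx":0,"wy":0,"wz":-89.7},{"dx":15,"dy":-1,"dz":-11,"wx":0,"wy":0,"wz":-89.7},{"dx":15,"dy":-1,"dz":-11,"wx":0,"wy":0,"wz":-89.7}]' 0.62
python3 - <<'E'
from h import *
bot.capture('top')
print(bot.state()['eef_pos'],bot.state()['joint_pos'].round(2),bot.state()['opening'])
w=bot.camera_info('wrist');im=bot.capture('wrist');cv2.imwrite('pics/c8.png',im)
import pickle;pickle.dump(w,open('w.pkl','wb'))
crop(bot.capture('scene'),150,180,350,330,4,'c9.png')
E
```

```text
t: 8.57
eef_pos: [0.5273, -0.2806, 0.2027]
tcp_rot: [[-0.999, -0.043, -0.001], [-0.043, 0.999, 0.0], [0.001, 0.0, -1.0]]
contact_force: [-0.5, -1.1, -0.6]
opening: 0.0579
[ 0.52733773 -0.28055677  0.2027494 ] [-0.68  0.37  1.47 -0.    1.31 -2.29] 0.05746674143004814
```

View pics/c8.png

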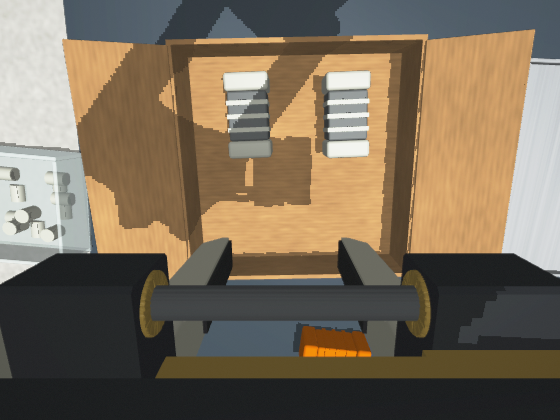

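View pics/c9.png

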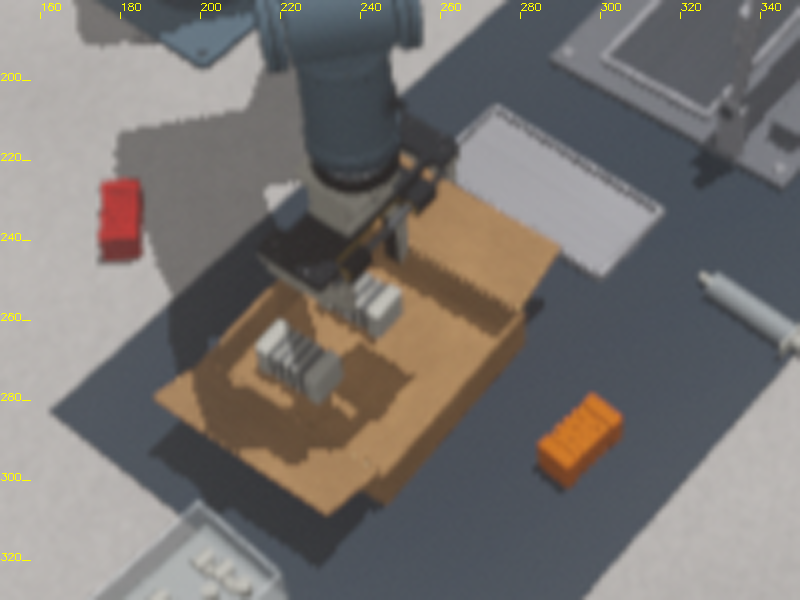

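Both flaps are back. Two white/grey cartridges sit at about (248,115) and (347,115). Computing their centres from the top-face corners.

Run:
```python
from h import *
import pickle;w=pickle.load(open('w.pkl','rb'))
im=cv2.imread('pics/c8.png'); crop(im,210,60,385,165,4.5,'d1.png')
for n,q in (('R',[(223,73),(268,73),(271,141),(229,141)]),('L',[(327,73),(370,72),(368,141),(325,141)])):
    P=np.array([ray(w,p,.044) for p in q]); print(n,P.round(4)[:,:2].tolist(),P.mean(0).round(4))
```

```text
R [[0.4163, -0.3398], [0.4147, -0.3003], [0.4731, -0.2958], [0.4747, -0.3345]] [ 0.4447 -0.3176  0.044 ]
L [[0.4125, -0.2485], [0.41, -0.2108], [0.4693, -0.2064], [0.471, -0.246]] [ 0.4407 -0.2279  0.044 ]
```

View pics/d1.png

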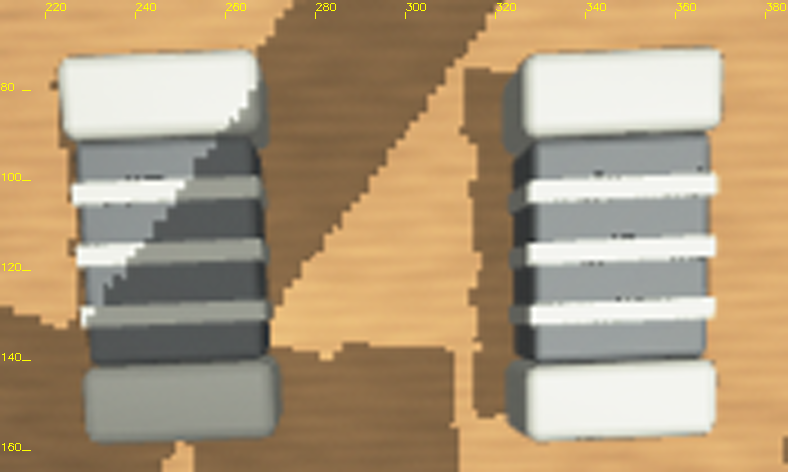

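Run:
```python
from h import *
import pickle;w=pickle.load(open('w.pkl','rb'))
for n,q in (('R',[(223,73),(267,71.5),(270,157),(229,158)]),('L',[(326,73),(370,71),(368,156),(327,157)])):
    P=np.array([ray(w,p,.044) for p in q]); m=P.mean(0); v=(P[2]+P[3]-P[0]-P[1])/2
    print(n,P.round(4)[:,:2].tolist(),m.round(4),np.linalg.norm(v).round(4),'yaw',np.degrees(np.arctan2(v[1],v[0])).round(1))
    y=np.degrees(np.arctan2(v[1],v[0]))+90
    d((m[0],m[1],.10,y),(m[0],m[1],.031,y))
```

```text
R [[0.4163, -0.3398], [0.4135, -0.3012], [0.4877, -0.2962], [0.4903, -0.3345]] [ 0.452  -0.3179  0.044 ] 0.0743 yaw 4.0
d [ 7.69 -3.41 10.3 ] w [ 0.  -0.  -1.5]
d [ 7.69 -3.41 17.2 ] w [ 0.  -0.  -1.5]
L [[0.4125, -0.2494], [0.4092, -0.2109], [0.4829, -0.205], [0.4855, -0.2431]] [ 0.4475 -0.2271  0.044 ] 0.0736 yaw 4.8
d [ 7.74  5.69 10.3 ] w [ 0.  -0.  -2.3]
d [ 7.74  5.69 17.2 ] w [ 0.  -0.  -2.3]
```

```bash
python3 -m jog '[{"dx":4,"dy":3,"dz":0,"wx":0,"wy":0,"wz":-2},{"dx":7.7,"dy":5.7,"dz":3,"wx":0,"wy":0,"wz":-2},{"dx":7.7,"dy":5.7,"dz":7,"wx":0,"wy":0,"wz":-2},{"dx":7.7,"dy":5.7,"dz":10,"wx":0,"wy":0,"wz":-2},{"dx":7.7,"dy":5.7,"dz":12,"wx":0,"wy":0,"wz":-2},{"dx":7.7,"dy":5.7,"dz":14.5,"wx":0,"wy":0,"wz":-2},{"dx":7.7,"dy":5.7,"dz":16.2,"wx":0,"wy":0,"wz":-2},{"dx":7.7,"dy":5.7,"dz":17.2,"wx":0,"wy":0,"wz":-2},{"dx":7.7,"dy":5.7,"dz":17.2,"wx":0,"wy":0,"wz":-2},{"dx":7.7,"dy":5.7,"dz":17.2,"wx":0,"wy":0,"wz":-2}]'; python3 -m jog '[{"dx":0,"dy":0,"dz":0,"wx":0,"wy":0,"wz":0},{"dx":0,"dy":0,"dz":0,"wx":0,"wy":0,"wz":0},{"dx":0,"dy":0,"dz":0,"wx":0,"wy":0,"wz":0},{"dx":0,"dy":0,"dz":0,"wx":0,"wy":0,"wz":0},{"dx":0,"dy":0,"dz":0,"wx":0,"wy":0,"wz":0},{"dx":0,"dy":0,"dz":-2,"wx":0,"wy":0,"wz":0},{"dx":0,"dy":0,"dz":-5,"wx":0,"wy":0,"wz":0},{"dx":0,"dy":0,"dz":-9,"wx":0,"wy":0,"wz":0},{"dx":0,"dy":0,"dz":-12,"wx":0,"wy":0,"wz":0},{"dx":0,"dy":0,"dz":-12,"wx":0,"wy":0,"wz":0},{"dx":0,"dy":0,"dz":-12,"wx":0,"wy":0,"wz":0}]' 0
python3 - <<'E'
from h import *
crop(bot.capture('scene'),150,180,350,330,4,'e1.png')
a=loc(*PRESS,(0,.045,.15));b=loc(*PRESS,(0,.045,.04))
d((*a,92.06),(*b,92.06))
E
```

```text
t: 9.55
eef_pos: [0.448, -0.2273, 0.0313]
tcp_rot: [[-0.997, -0.08, -0.0], [-0.08, 0.997, 0.0], [0.0, 0.0, -1.0]]
contact_force: [0.3, 0.7, -0.3]
opening: 0.0578
t: 10.47
eef_pos: [0.4488, -0.228, 0.1531]
tcp_rot: [[-0.997, -0.081, 0.004], [-0.081, 0.997, -0.003], [-0.003, -0.003, -1.0]]
contact_force: [-1.4, 0.4, -1.7]
opening: 0.0356
d [-9.45 55.58  0.11] w [-0.   0.   2.6]
d [-9.44 55.59 11.11] w [-0.   0.   2.6]
```

View pics/e1.png

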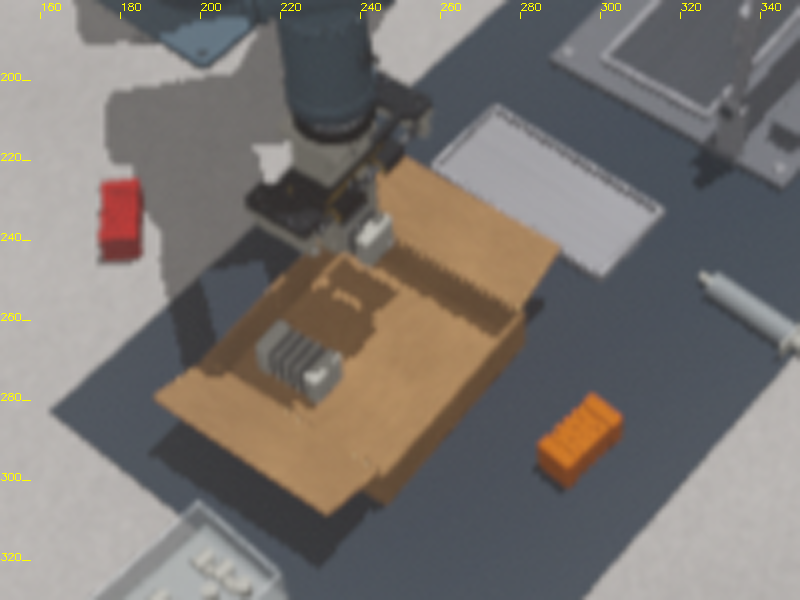

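The cartridge is held. Carrying it to the press nest.

```bash
python3 -m jog '[{"dx":-2,"dy":3,"dz":0,"wx":0,"wy":0,"wz":0},{"dx":-3,"dy":7,"dz":0,"wx":0,"wy":0,"wz":0},{"dx":-4,"dy":11,"dz":0,"wx":0,"wy":0,"wz":1},{"dx":-5,"dy":15,"dz":0,"wx":0,"wy":0,"wz":1},{"dx":-6,"dy":19,"dz":0,"wx":0,"wy":0,"wz":2},{"dx":-7,"dy":23,"dz":0,"wx":0,"wy":0,"wz":2.6},{"dx":-8,"dy":27,"dz":0,"wx":0,"wy":0,"wz":2.6},{"dx":-9,"dy":31,"dz":0,"wx":0,"wy":0,"wz":2.6},{"dx":-9.5,"dy":35,"dz":0,"wx":0,"wy":0,"wz":2.6},{"dx":-9.5,"dy":39,"dz":0,"wx":0,"wy":0,"wz":2.6},{"dx":-9.5,"dy":43,"dz":0,"wx":0,"wy":0,"wz":2.6},{"dx":-9.5,"dy":47,"dz":0,"wx":0,"wy":0,"wz":2.6},{"dx":-9.5,"dy":51,"dz":0,"wx":0,"wy":0,"wz":2.6},{"dx":-9.5,"dy":54,"dz":0,"wx":0,"wy":0,"wz":2.6},{"dx":-9.5,"dy":55.6,"dz":0,"wx":0,"wy":0,"wz":2.6},{"dx":-9.5,"dy":55.6,"dz":0,"wx":0,"wy":0,"wz":2.6},{"dx":-9.5,"dy":55.6,"dz":0,"wx":0,"wy":0,"wz":2.6},{"dx":-9.5,"dy":55.6,"dz":0,"wx":0,"wy":0,"wz":2.6}]'
python3 - <<'E'
from h import *
crop(bot.capture('top'),130,140,310,260,4.4,'e2.png')
cv2.imwrite('pics/e3.png',bot.capture('wrist'))
a=loc(*PRESS,(0,.045,.06));b=loc(*PRESS,(0,.045,.04))
d((*a,92.06),(*b,92.06));print(bot.state()['opening'])
E
```

```text
t: 12.02
eef_pos: [0.4967, 0.3335, 0.1495]
tcp_rot: [[-0.999, -0.036, -0.003], [-0.036, 0.999, -0.002], [0.003, -0.002, -1.0]]
contact_force: [-0.6, -1.0, -2.0]
opening: 0.0361
d [0.03 0.15 9.04] w [-0.1 -0.1 -0.1]
d [ 0.03  0.16 11.04] w [-0.1 -0.1 -0.1]
0.035995342876237485
```

View pics/e3.png

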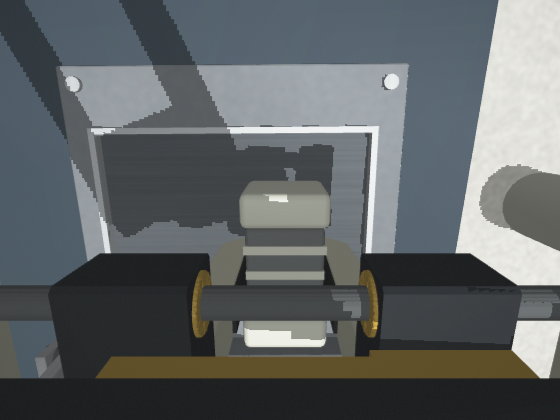

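View pics/e2.png

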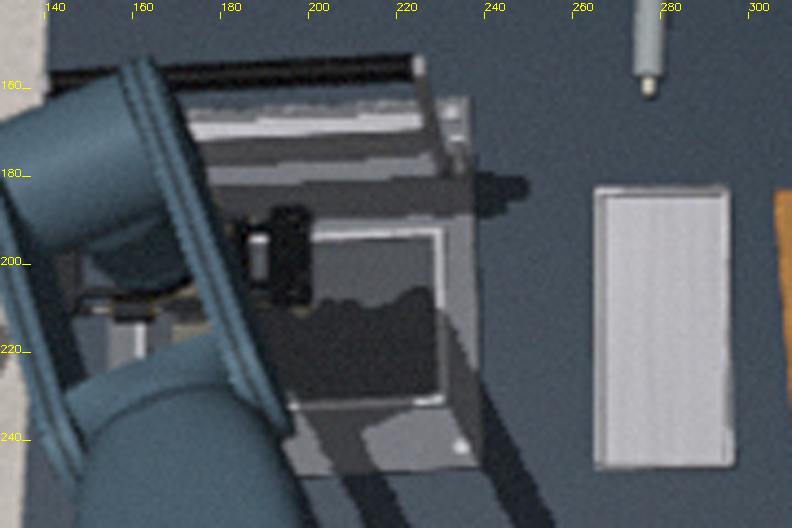

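```bash
python3 - <<'E'
from h import *
w=bot.camera_info('wrist')
P=[ray(w,p,.022) for p in ((91,130),(379,127))]; m=(P[0]+P[1])/2; v=P[1]-P[0];print(P,np.degrees(np.arctan2(-v[0],v[1])),'centre',m+ .07*np.array([np.cos(.036),.036,0]))
E
python3 -m jog '[{"dx":0,"dy":0.1,"dz":4,"wx":0,"wy":0,"wz":0},{"dx":0,"dy":0.1,"dz":8,"wx":0,"wy":0,"wz":0},{"dx":0,"dy":0.1,"dz":9.5,"wx":0,"wy":0,"wz":0},{"dx":0,"dy":0.1,"dz":10.5,"wx":0,"wy":0,"wz":0},{"dx":0,"dy":0.1,"dz":11,"wx":0,"wy":0,"wz":0},{"dx":0,"dy":0.1,"dz":11.1,"wx":0,"wy":0,"wz":0},{"dx":0,"dy":0.1,"dz":11.1,"wx":0,"wy":0,"wz":0}]'
```

```text
[array([0.4378706 , 0.17073728, 0.022     ]), array([0.42735322, 0.40791711, 0.022     ])] 2.5390296020956984 centre [0.50256656 0.2918472  0.022     ]
t: 12.7
eef_pos: [0.4986, 0.3355, 0.0413]
tcp_rot: [[-0.999, -0.035, 0.002], [-0.035, 0.999, 0.001], [-0.002, 0.001, -1.0]]
contact_force: [-0.3, 0.1, -0.4]
opening: 0.0358
```

```bash
python3 -m jog '[{"dx":0,"dy":0,"dz":0.1,"wx":0,"wy":0,"wz":0},{"dx":0,"dy":0,"dz":0.2,"wx":0,"wy":0,"wz":0},{"dx":0,"dy":0,"dz":0.2,"wx":0,"wy":0,"wz":0}]'; python3 -m jog '[{"dx":0,"dy":0,"dz":0,"wx":0,"wy":0,"wz":0},{"dx":0,"dy":0,"dz":0,"wx":0,"wy":0,"wz":0},{"dx":0,"dy":0,"dz":0,"wx":0,"wy":0,"wz":0},{"dx":0,"dy":0,"dz":-3,"wx":0,"wy":0,"wz":0},{"dx":0,"dy":0,"dz":-7,"wx":0,"wy":0,"wz":0},{"dx":0,"dy":0,"dz":-11,"wx":0,"wy":0,"wz":0},{"dx":0,"dy":-2,"dz":-13,"wx":0,"wy":0,"wz":0},{"dx":0,"dy":-6,"dz":-14,"wx":0,"wy":0,"wz":0},{"dx":0,"dy":-10,"dz":-14,"wx":0,"wy":0,"wz":0},{"dx":0,"dy":-14,"dz":-14,"wx":0,"wy":0,"wz":0},{"dx":0,"dy":-18,"dz":-14,"wx":0,"wy":0,"wz":0},{"dx":0,"dy":-18,"dz":-14,"wx":0,"wy":0,"wz":0}]' 0.62;  python3 - <<'E'
from h import *
bot.capture('scene')
crop(bot.capture('top'),130,140,310,260,4.4,'e4.png')
cv2.imwrite('pics/e5.png',bot.capture('wrist'))
print(bot.state()['eef_pos'])
d((.452,-.3179,.16,94),(.452,-.3179,.031,94))
E
```

```text
t: 12.95
eef_pos: [0.4988, 0.3359, 0.0401]
tcp_rot: [[-0.999, -0.036, 0.003], [-0.036, 0.999, 0.001], [-0.003, 0.001, -1.0]]
contact_force: [-0.4, -0.6, 4.9]
opening: 0.0362
t: 13.95
eef_pos: [0.5043, 0.1498, 0.1784]
tcp_rot: [[-1.0, -0.031, 0.0], [-0.031, 1.0, -0.003], [-0.0, -0.003, -1.0]]
contact_force: [0.0, 0.7, -1.0]
opening: 0.058
[0.50401612 0.15563133 0.1783576 ]
d [  6.81 -47.15   1.8 ] w [ 0.   0.  -2.1]
d [  6.81 -47.16  14.7 ] w [ 0.   0.  -2.1]
```

View pics/e4.png

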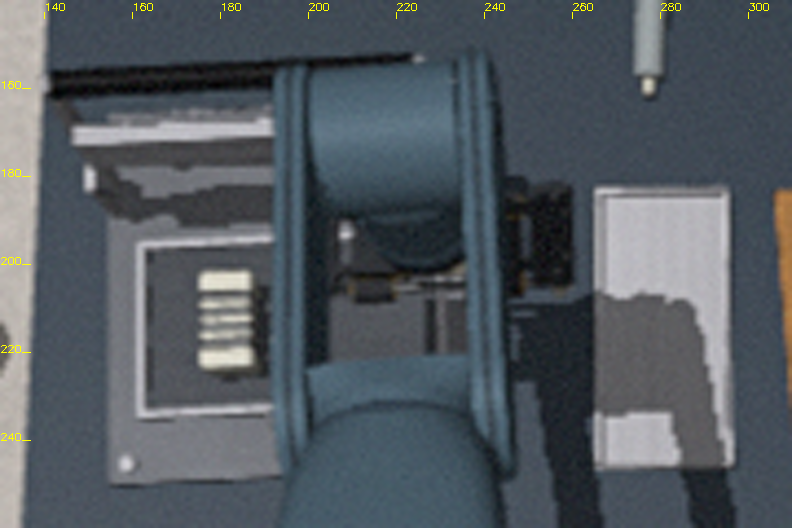

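The first cartridge lies in the nest at (181,213), running front to back. Fetching the second.

```bash
python3 -m jog '[{"dx":0,"dy":-4,"dz":0,"wx":0,"wy":0,"wz":0},{"dx":1,"dy":-8,"dz":0,"wx":0,"wy":0,"wz":0},{"dx":2,"dy":-12,"dz":0,"wx":0,"wy":0,"wz":-1},{"dx":3,"dy":-16,"dz":0,"wx":0,"wy":0,"wz":-2},{"dx":4,"dy":-20,"dz":0,"wx":0,"wy":0,"wz":-2},{"dx":5,"dy":-24,"dz":0,"wx":0,"wy":0,"wz":-2},{"dx":6,"dy":-28,"dz":0,"wx":0,"wy":0,"wz":-2},{"dx":6.8,"dy":-32,"dz":0,"wx":0,"wy":0,"wz":-2},{"dx":6.8,"dy":-36,"dz":0,"wx":0,"wy":0,"wz":-2},{"dx":6.8,"dy":-40,"dz":0,"wx":0,"wy":0,"wz":-2},{"dx":6.8,"dy":-44,"dz":2,"wx":0,"wy":0,"wz":-2},{"dx":6.8,"dy":-47.2,"dz":4,"wx":0,"wy":0,"wz":-2},{"dx":6.8,"dy":-47.2,"dz":7,"wx":0,"wy":0,"wz":-2},{"dx":6.8,"dy":-47.2,"dz":8,"wx":0,"wy":0,"wz":-2},{"dx":6.8,"dy":-47.2,"dz":8,"wx":0,"wy":0,"wz":-2},{"dx":6.8,"dy":-47.2,"dz":8,"wx":0,"wy":0,"wz":-2}]'
python3 - <<'E'
from h import *
cv2.imwrite('pics/f1.png',bot.capture('wrist'))
d((.452,-.3179,.031,94))
E
```

```text
t: 15.43
eef_pos: [0.4533, -0.3164, 0.098]
tcp_rot: [[-0.997, -0.073, -0.001], [-0.073, 0.997, 0.002], [0.001, 0.002, -1.0]]
contact_force: [-1.3, 0.3, 0.5]
opening: 0.0577
d [ 0.2  -0.07  6.81] w [-0.   0.   0.2]
```

View pics/f1.png

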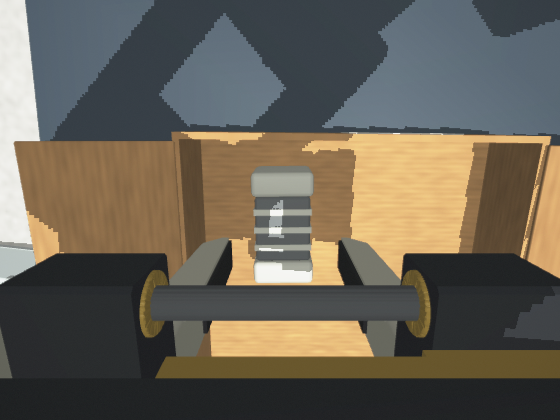

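The cartridge (283,225) lies centred between the fingers, at 230 and 340. Going down to grasp it.

```bash
python3 -m jog '[{"dx":0.2,"dy":-0.1,"dz":2,"wx":0,"wy":0,"wz":0},{"dx":0.2,"dy":-0.1,"dz":4,"wx":0,"wy":0,"wz":0},{"dx":0.2,"dy":-0.1,"dz":6,"wx":0,"wy":0,"wz":0},{"dx":0.2,"dy":-0.1,"dz":6.8,"wx":0,"wy":0,"wz":0},{"dx":0.2,"dy":-0.1,"dz":6.8,"wx":0,"wy":0,"wz":0},{"dx":0.2,"dy":-0.1,"dz":6.8,"wx":0,"wy":0,"wz":0}]'; python3 -m jog '[{"dx":0,"dy":0,"dz":0,"wx":0,"wy":0,"wz":0},{"dx":0,"dy":0,"dz":0,"wx":0,"wy":0,"wz":0},{"dx":0,"dy":0,"dz":0,"wx":0,"wy":0,"wz":0},{"dx":0,"dy":0,"dz":0,"wx":0,"wy":0,"wz":0},{"dx":0,"dy":0,"dz":0,"wx":0,"wy":0,"wz":0},{"dx":0,"dy":0,"dz":-2,"wx":0,"wy":0,"wz":0},{"dx":0,"dy":0,"dz":-5,"wx":0,"wy":0,"wz":0},{"dx":0,"dy":0,"dz":-9,"wx":0,"wy":0,"wz":0},{"dx":0,"dy":0,"dz":-12,"wx":0,"wy":0,"wz":0},{"dx":0,"dy":0,"dz":-12,"wx":0,"wy":0,"wz":0}]' 0
python3 - <<'E'
from h import *
a=loc(*PRESS,(0,-.045,.15))
d((*a,92.06))
E
```

```text
t: 15.98
eef_pos: [0.4517, -0.3194, 0.0315]
tcp_rot: [[-0.997, -0.072, 0.001], [-0.072, 0.997, -0.001], [-0.001, -0.001, -1.0]]
contact_force: [0.2, -0.9, 0.5]
opening: 0.0576
t: 16.82
eef_pos: [0.4535, -0.3224, 0.1568]
tcp_rot: [[-0.997, -0.071, 0.008], [-0.071, 0.997, -0.009], [-0.007, -0.009, -1.0]]
contact_force: [0.8, -0.7, -0.9]
opening: 0.0358
d [-8.65 56.23  0.23] w [-0.5  0.4  2. ]
```

```bash
python3 -m jog '[{"dx":-2,"dy":3,"dz":0,"wx":0,"wy":0,"wz":0},{"dx":-3,"dy":7,"dz":0,"wx":0,"wy":0,"wz":0},{"dx":-4,"dy":11,"dz":0,"wx":0,"wy":0,"wz":1},{"dx":-5,"dy":15,"dz":0,"wx":0,"wy":0,"wz":1},{"dx":-6,"dy":19,"dz":0,"wx":0,"wy":0,"wz":2},{"dx":-7,"dy":23,"dz":0,"wx":0,"wy":0,"wz":2},{"dx":-8,"dy":27,"dz":0,"wx":0,"wy":0,"wz":2},{"dx":-8.6,"dy":31,"dz":0,"wx":0,"wy":0,"wz":2},{"dx":-8.6,"dy":35,"dz":0,"wx":0,"wy":0,"wz":2},{"dx":-8.6,"dy":39,"dz":0,"wx":0,"wy":0,"wz":2},{"dx":-8.6,"dy":43,"dz":0,"wx":0,"wy":0,"wz":2},{"dx":-8.6,"dy":47,"dz":0,"wx":0,"wy":0,"wz":2},{"dx":-8.6,"dy":51,"dz":0,"wx":0,"wy":0,"wz":2},{"dx":-8.6,"dy":54,"dz":0,"wx":0,"wy":0,"wz":2},{"dx":-8.6,"dy":56.2,"dz":0,"wx":0,"wy":0,"wz":2},{"dx":-8.6,"dy":56.2,"dz":0,"wx":0,"wy":0,"wz":2},{"dx":-8.6,"dy":56.2,"dz":0,"wx":0,"wy":0,"wz":2},{"dx":-8.6,"dy":56.2,"dz":0,"wx":0,"wy":0,"wz":2}]'
python3 - <<'E'
from h import *
cv2.imwrite('pics/f3.png',bot.capture('wrist'))
d((*loc(*PRESS,(0,-.045,.0395)),92.06));print(bot.state()['opening'])
E
```

```text
t: 18.32
eef_pos: [0.4966, 0.2466, 0.1494]
tcp_rot: [[-0.999, -0.036, -0.001], [-0.036, 0.999, -0.001], [0.001, -0.001, -1.0]]
contact_force: [0.2, -0.2, -1.8]
opening: 0.0358
d [-0.34 -0.16 11.01] w [-0.  -0.1 -0. ]
0.03581843924214399
```

View pics/f3.png

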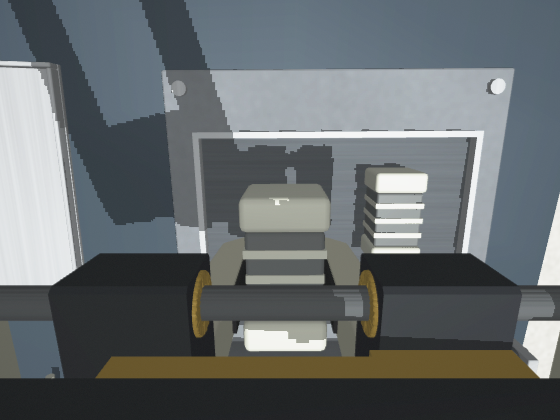

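```bash
python3 -m jog '[{"dx":-0.3,"dy":-0.2,"dz":4,"wx":0,"wy":0,"wz":0},{"dx":-0.3,"dy":-0.2,"dz":7.5,"wx":0,"wy":0,"wz":0},{"dx":-0.3,"dy":-0.2,"dz":9.5,"wx":0,"wy":0,"wz":0},{"dx":-0.3,"dy":-0.2,"dz":10.5,"wx":0,"wy":0,"wz":0},{"dx":-0.3,"dy":-0.2,"dz":10.8,"wx":0,"wy":0,"wz":0},{"dx":-0.3,"dy":-0.2,"dz":11,"wx":0,"wy":0,"wz":0},{"dx":-0.3,"dy":-0.2,"dz":11,"wx":0,"wy":0,"wz":0}]'; python3 -m jog '[{"dx":0,"dy":0,"dz":0,"wx":0,"wy":0,"wz":0},{"dx":0,"dy":0,"dz":0,"wx":0,"wy":0,"wz":0},{"dx":0,"dy":0,"dz":0,"wx":0,"wy":0,"wz":0},{"dx":0,"dy":0,"dz":-3,"wx":0,"wy":0,"wz":0},{"dx":0,"dy":0,"dz":-7,"wx":0,"wy":0,"wz":0},{"dx":0,"dy":0,"dz":-11,"wx":0,"wy":0,"wz":0},{"dx":0,"dy":0,"dz":-15,"wx":0,"wy":0,"wz":0},{"dx":0,"dy":0,"dz":-19,"wx":0,"wy":0,"wz":0},{"dx":0,"dy":0,"dz":-23,"wx":0,"wy":0,"wz":0},{"dx":0,"dy":0,"dz":-27,"wx":0,"wy":0,"wz":0},{"dx":0,"dy":0,"dz":-30,"wx":0,"wy":0,"wz":0},{"dx":0,"dy":0,"dz":-30,"wx":0,"wy":0,"wz":0},{"dx":0,"dy":0,"dz":-30,"wx":0,"wy":0,"wz":0}]' 0.62;  python3 - <<'E'
from h import *
bot.capture('scene')
w=bot.camera_info('wrist')
cv2.imwrite('pics/f5.png',bot.capture('wrist'))
crop(bot.capture('scene'),250,130,390,250,5,'f6.png')
print(bot.state()['eef_pos'])
d((*loc(*PRESS,(.124,0,.33)),2.06),(*loc(*PRESS,(.124,0,.264)),2.06))
E
```

```text
t: 18.95
eef_pos: [0.5011, 0.2451, 0.0411]
tcp_rot: [[-0.999, -0.035, 0.002], [-0.035, 0.999, 0.0], [-0.002, 0.0, -1.0]]
contact_force: [-0.5, 0.8, -1.4]
opening: 0.0362
t: 20.03
eef_pos: [0.5008, 0.2456, 0.3432]
tcp_rot: [[-0.999, -0.036, 0.006], [-0.036, 0.999, 0.002], [-0.006, 0.001, -1.0]]
contact_force: [0.2, -0.5, 0.5]
opening: 0.0576
[0.49927792 0.24511986 0.3387689 ]
d [-12.48   4.45   0.84] w [-0.1 -0.1 90. ]
d [-12.5    4.45   7.44] w [-0.1 -0.1 90. ]
```

View pics/f5.png

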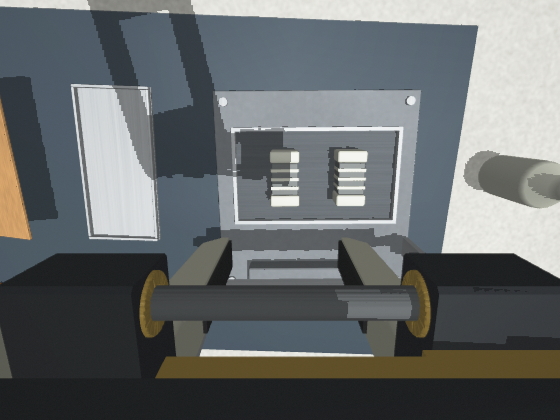

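View pics/f6.png

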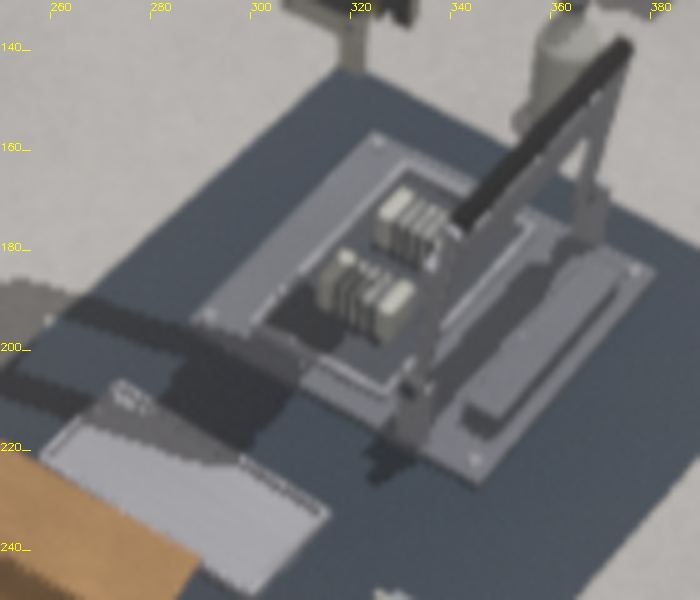

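Both cartridges lie flat side by side in the nest. Now over the handle, turning the jaws to the press's x direction.

```bash
python3 -m jog '[{"dx":-2,"dy":1,"dz":0,"wx":0,"wy":0,"wz":7},{"dx":-4,"dy":2,"dz":0,"wx":0,"wy":0,"wz":14},{"dx":-6,"dy":3,"dz":0,"wx":0,"wy":0,"wz":21},{"dx":-8,"dy":4,"dz":0,"wx":0,"wy":0,"wz":28},{"dx":-10,"dy":4.4,"dz":0,"wx":0,"wy":0,"wz":35},{"dx":-12.5,"dy":4.4,"dz":0,"wx":0,"wy":0,"wz":42},{"dx":-12.5,"dy":4.4,"dz":0,"wx":0,"wy":0,"wz":49},{"dx":-12.5,"dy":4.4,"dz":0,"wx":0,"wy":0,"wz":56},{"dx":-12.5,"dy":4.4,"dz":0,"wx":0,"wy":0,"wz":63},{"dx":-12.5,"dy":4.4,"dz":0,"wx":0,"wy":0,"wz":70},{"dx":-12.5,"dy":4.4,"dz":0,"wx":0,"wy":0,"wz":77},{"dx":-12.5,"dy":4.4,"dz":0,"wx":0,"wy":0,"wz":84},{"dx":-12.5,"dy":4.4,"dz":0,"wx":0,"wy":0,"wz":90},{"dx":-12.5,"dy":4.4,"dz":0,"wx":0,"wy":0,"wz":90},{"dx":-12.5,"dy":4.4,"dz":0,"wx":0,"wy":0,"wz":90}]' 0.62;  python3 - <<'E'
from h import *
bot.capture('scene')
w=bot.camera_info('wrist')
cv2.imwrite('pics/g1.png',bot.capture('wrist'))
crop(bot.capture('scene'),250,100,420,230,4.5,'g2.png')
print(bot.state()['eef_pos'],bot.state()['joint_pos'].round(2))
d((*loc(*PRESS,(.124,0,.264)),2.06))
E
```

```text
t: 21.43
eef_pos: [0.623, 0.2936, 0.3383]
tcp_rot: [[-0.039, 0.999, -0.003], [0.999, 0.039, -0.001], [-0.001, -0.003, -1.0]]
contact_force: [-0.3, 1.0, 1.6]
opening: 0.0573
[0.62322449 0.29367395 0.33941514] [ 0.28  0.49  0.96 -0.    1.7   0.24]
d [ 0.04 -0.07  7.54] w [-0.1  0.   0.1]
```

View pics/g1.png

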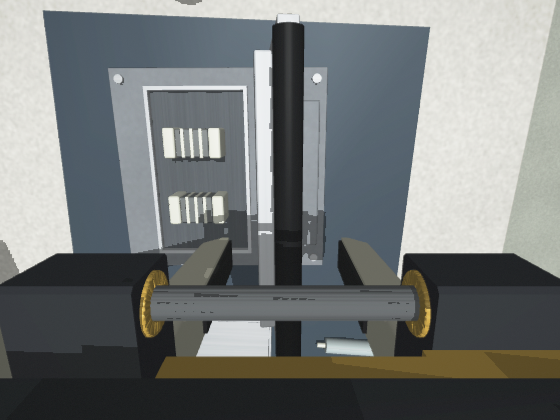

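View pics/g2.png

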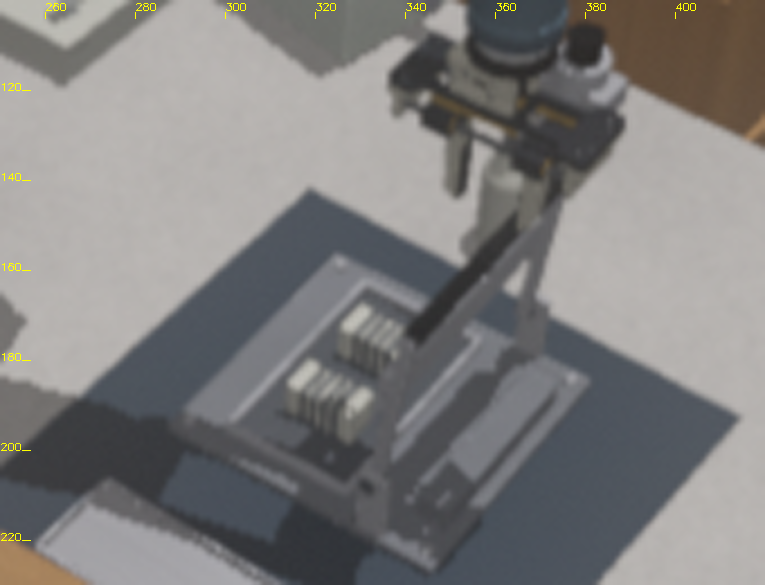

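The handle (289) is centred between the fingers. Descending and pinching it.

```bash
python3 -m jog '[{"dx":0,"dy":0,"dz":3,"wx":0,"wy":0,"wz":0},{"dx":0,"dy":0,"dz":5.5,"wx":0,"wy":0,"wz":0},{"dx":0,"dy":0,"dz":7.5,"wx":0,"wy":0,"wz":0},{"dx":0,"dy":0,"dz":7.5,"wx":0,"wy":0,"wz":0},{"dx":0,"dy":0,"dz":7.5,"wx":0,"wy":0,"wz":0}]'; python3 -m jog '[{"dx":0,"dy":0,"dz":0,"wx":0,"wy":0,"wz":0},{"dx":0,"dy":0,"dz":0,"wx":0,"wy":0,"wz":0},{"dx":0,"dy":0,"dz":0,"wx":0,"wy":0,"wz":0},{"dx":0,"dy":0,"dz":0,"wx":0,"wy":0,"wz":0},{"dx":0,"dy":0,"dz":0,"wx":0,"wy":0,"wz":0}]' 0
```

```text
t: 22.0
eef_pos: [0.6228, 0.2935, 0.2641]
tcp_rot: [[-0.037, 0.999, -0.003], [0.999, 0.037, -0.001], [-0.001, -0.003, -1.0]]
contact_force: [-0.6, 0.2, 0.9]
opening: 0.0579
t: 22.42
eef_pos: [0.6237, 0.2938, 0.2661]
tcp_rot: [[-0.036, 0.999, 0.001], [0.999, 0.036, 0.0], [0.0, 0.002, -1.0]]
contact_force: [0.1, -0.1, -0.9]
opening: 0.029
```

Run:
```python
from h import *
crop(bot.capture('scene'),250,100,420,230,4.5,'g3.png')
cv2.imwrite('pics/g4.png',bot.capture('wrist'))
s=bot.state();v=s['eef_pos']-np.array([*PRESS[0],0]);a=np.radians(2.06);print(np.cos(a)*v[0]+np.sin(a)*v[1],-np.sin(a)*v[0]+np.cos(a)*v[1],v[2],s['contact_force'])
```

```text
0.12538823244124964 -0.0003200703213943699 0.2657981732363874 [3.07295819 0.45333626 2.61814923]
```

View pics/g3.png

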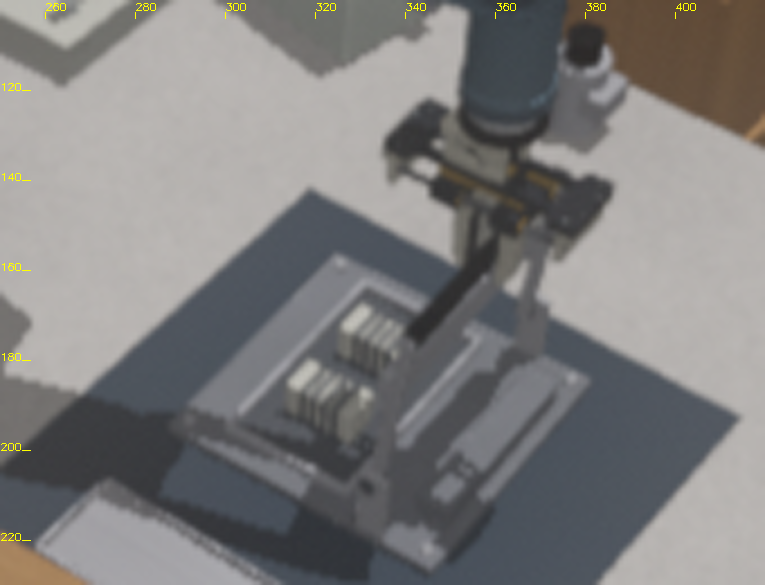

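```bash
python3 -m jog '[{"dx":0,"dy":0,"dz":0,"wx":0,"wy":0,"wz":0},{"dx":0,"dy":0,"dz":0,"wx":0,"wy":0,"wz":0},{"dx":0,"dy":-1,"dz":-0.1,"wx":0,"wy":0,"wz":0},{"dx":0,"dy":-1.9,"dz":-0.1,"wx":0,"wy":0,"wz":0},{"dx":0,"dy":-3.8,"dz":0,"wx":0,"wy":0,"wz":0},{"dx":0,"dy":-5.7,"dz":0.3,"wx":0,"wy":0,"wz":0}]'
```

```text
t: 23.02
eef_pos: [0.5692, 0.2919, 0.2645]
tcp_rot: [[-0.035, 0.999, 0.009], [0.999, 0.035, 0.002], [0.002, 0.009, -1.0]]
contact_force: [6.4, -0.8, 6.8]
opening: 0.0192
```

```bash
python3 -m jog '[{"dx":0,"dy":-1.8,"dz":0.5,"wx":0,"wy":0,"wz":0},{"dx":0,"dy":-3.6,"dz":1.1,"wx":0,"wy":0,"wz":0},{"dx":0,"dy":-5.3,"dz":1.9,"wx":0,"wy":0,"wz":0},{"dx":0,"dy":-6.9,"dz":2.9,"wx":0,"wy":0,"wz":0},{"dx":0,"dy":-8.4,"dz":4.1,"wx":0,"wy":0,"wz":0},{"dx":0,"dy":-9.8,"dz":5.4,"wx":0,"wy":0,"wz":0},{"dx":0,"dy":-11.1,"dz":6.8,"wx":0,"wy":0,"wz":0},{"dx":0,"dy":-12.2,"dz":8.3,"wx":0,"wy":0,"wz":0},{"dx":0,"dy":-13.1,"dz":10,"wx":0,"wy":0,"wz":0},{"dx":0,"dy":-13.9,"dz":11.7,"wx":0,"wy":0,"wz":0},{"dx":0,"dy":-14.5,"dz":13.5,"wx":0,"wy":0,"wz":0},{"dx":0,"dy":-14.9,"dz":15.4,"wx":0,"wy":0,"wz":0},{"dx":0,"dy":-15.1,"dz":17,"wx":0,"wy":0,"wz":0},{"dx":0,"dy":-15.2,"dz":18,"wx":0,"wy":0,"wz":0}]'
python3 - <<'E'
from h import *
s=bot.state();v=s['eef_pos']-np.array([*PRESS[0],0]);a=np.radians(2.06);print(np.cos(a)*v[0]+np.sin(a)*v[1],-np.sin(a)*v[0]+np.cos(a)*v[1],v[2],s['contact_force'],s['opening'])
E
```

```text
t: 24.18
eef_pos: [0.4164, 0.2871, 0.0827]
tcp_rot: [[-0.036, 0.999, 0.005], [0.999, 0.036, 0.002], [0.002, 0.005, -1.0]]
contact_force: [2.9, 0.4, 8.0]
opening: 0.0192
-0.08214090070908796 0.00044423312239968635 0.08268665302233744 [2.93231142 0.41988244 7.96714141] 0.019196002772019917
```

```bash
python3 -m jog '[{"dx":0,"dy":0,"dz":0.3,"wx":0,"wy":0,"wz":0},{"dx":0,"dy":0,"dz":0.6,"wx":0,"wy":0,"wz":0},{"dx":0,"dy":0,"dz":0.9,"wx":0,"wy":0,"wz":0},{"dx":0,"dy":0,"dz":0.9,"wx":0,"wy":0,"wz":0},{"dx":0,"dy":0,"dz":0.9,"wx":0,"wy":0,"wz":0}]'
python3 - <<'E'
from h import *
crop(bot.capture('scene'),250,100,420,230,4.5,'g5.png')
E
```

```text
t: 24.6
eef_pos: [0.4161, 0.2871, 0.0744]
tcp_rot: [[-0.036, 0.999, 0.004], [0.999, 0.036, 0.002], [0.002, 0.004, -1.0]]
contact_force: [1.5, 1.5, 6.0]
opening: 0.0192
```

View pics/g5.png

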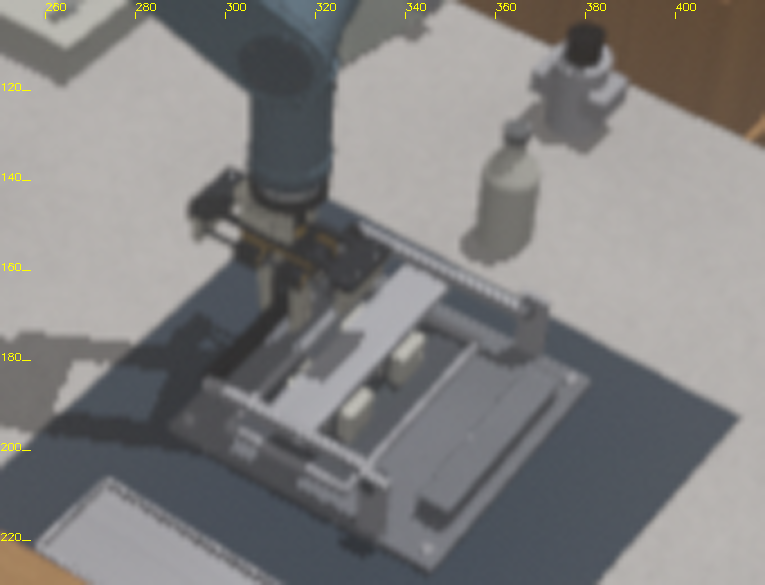

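The lever looks level. Pressing a little further to confirm the stop by force.

```bash
python3 -m jog '[{"dx":0,"dy":0,"dz":0.2,"wx":0,"wy":0,"wz":0},{"dx":0,"dy":0,"dz":0.3,"wx":0,"wy":0,"wz":0},{"dx":0,"dy":0,"dz":0.3,"wx":0,"wy":0,"wz":0}]'
```

```text
t: 24.9
eef_pos: [0.4161, 0.2871, 0.0722]
tcp_rot: [[-0.036, 0.999, 0.004], [0.999, 0.036, 0.002], [0.002, 0.004, -1.0]]
contact_force: [-0.6, 0.1, 12.7]
opening: 0.0191
```

```bash
python3 -m jog '[{"dx":0,"dy":0,"dz":0.15,"wx":0,"wy":0,"wz":0},{"dx":0,"dy":0,"dz":0.3,"wx":0,"wy":0,"wz":0},{"dx":0,"dy":0,"dz":0.3,"wx":0,"wy":0,"wz":0}]'
```

```text
t: 25.15
eef_pos: [0.4161, 0.2872, 0.0708]
tcp_rot: [[-0.036, 0.999, 0.004], [0.999, 0.036, 0.002], [0.002, 0.005, -1.0]]
contact_force: [-5.9, -2.8, 28.7]
opening: 0.0193
```

The stop is confirmed (29 N). Now guiding the lever back up along its arc.

```bash
python3 -m jog '[{"dx":0,"dy":0,"dz":-1,"wx":0,"wy":0,"wz":0},{"dx":0,"dy":0.1,"dz":-2.2,"wx":0,"wy":0,"wz":0},{"dx":0,"dy":0.3,"dz":-4.1,"wx":0,"wy":0,"wz":0},{"dx":0,"dy":0.7,"dz":-6,"wx":0,"wy":0,"wz":0},{"dx":0,"dy":1.3,"dz":-7.8,"wx":0,"wy":0,"wz":0},{"dx":0,"dy":2.1,"dz":-9.5,"wx":0,"wy":0,"wz":0},{"dx":0,"dy":3,"dz":-11.2,"wx":0,"wy":0,"wz":0},{"dx":0,"dy":4.1,"dz":-12.7,"wx":0,"wy":0,"wz":0},{"dx":0,"dy":5.4,"dz":-14.1,"wx":0,"wy":0,"wz":0},{"dx":0,"dy":6.8,"dz":-15.4,"wx":0,"wy":0,"wz":0},{"dx":0,"dy":8.3,"dz":-16.6,"wx":0,"wy":0,"wz":0},{"dx":0,"dy":9.9,"dz":-17.6,"wx":0,"wy":0,"wz":0},{"dx":0,"dy":11.6,"dz":-18.4,"wx":0,"wy":0,"wz":0},{"dx":0,"dy":13.4,"dz":-19,"wx":0,"wy":0,"wz":0},{"dx":0,"dy":15.2,"dz":-19.5,"wx":0,"wy":0,"wz":0},{"dx":0,"dy":17.1,"dz":-19.8,"wx":0,"wy":0,"wz":0},{"dx":0,"dy":19,"dz":-19.8,"wx":0,"wy":0,"wz":0},{"dx":0,"dy":20.8,"dz":-19.6,"wx":0,"wy":0,"wz":0},{"dx":0,"dy":20.8,"dz":-19.6,"wx":0,"wy":0,"wz":0}]'; python3 -m jog '[{"dx":0,"dy":0,"dz":0,"wx":0,"wy":0,"wz":0},{"dx":0,"dy":0,"dz":0,"wx":0,"wy":0,"wz":0},{"dx":0,"dy":0,"dz":0,"wx":0,"wy":0,"wz":0},{"dx":0,"dy":0,"dz":0,"wx":0,"wy":0,"wz":0},{"dx":0,"dy":0,"dz":-3,"wx":0,"wy":0,"wz":0},{"dx":0,"dy":0,"dz":-7,"wx":0,"wy":0,"wz":0},{"dx":0,"dy":0,"dz":-8,"wx":0,"wy":0,"wz":0},{"dx":0,"dy":-3,"dz":-8,"wx":0,"wy":0,"wz":0},{"dx":0,"dy":-7,"dz":-8,"wx":0,"wy":0,"wz":0},{"dx":0,"dy":-12,"dz":-8,"wx":0,"wy":0,"wz":0},{"dx":0,"dy":-12,"dz":-8,"wx":0,"wy":0,"wz":0},{"dx":0,"dy":-12,"dz":-8,"wx":0,"wy":0,"wz":0}]' 0.62;python3 - <<'E'
from h import *
crop(bot.capture('scene'),180,100,400,265,3.6,'g6.png')
cv2.imwrite('pics/g7.png',bot.capture('wrist'))
print(bot.state()['eef_pos'])
E
```

```text
t: 26.73
eef_pos: [0.6247, 0.294, 0.2618]
tcp_rot: [[-0.035, 0.999, -0.0], [0.999, 0.035, 0.001], [0.001, -0.0, -1.0]]
contact_force: [3.4, 2.2, -2.2]
opening: 0.0194
t: 27.73
eef_pos: [0.4991, 0.2896, 0.3448]
tcp_rot: [[-0.038, 0.999, 0.001], [0.999, 0.038, 0.0], [0.0, 0.001, -1.0]]
contact_force: [0.1, 0.7, 0.7]
opening: 0.0578
[0.50257422 0.28952356 0.34431863]
```

View pics/g6.png

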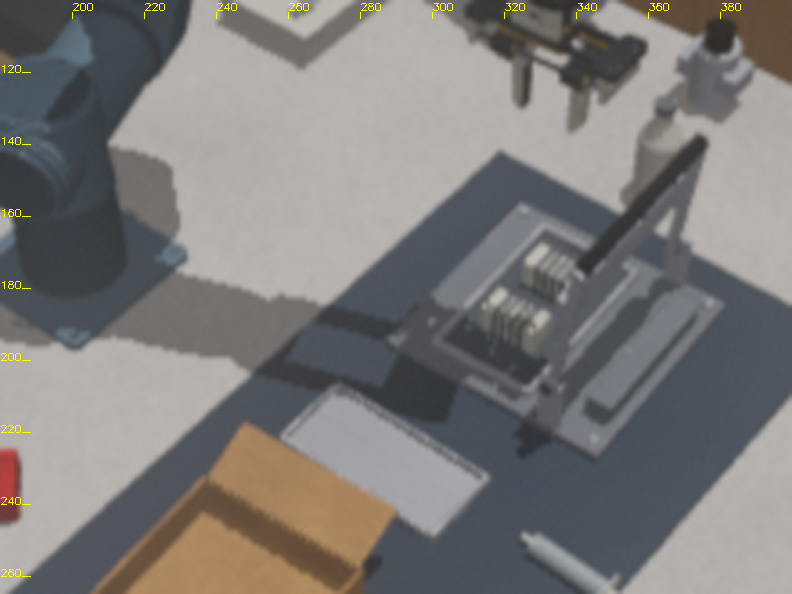

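View pics/g7.png

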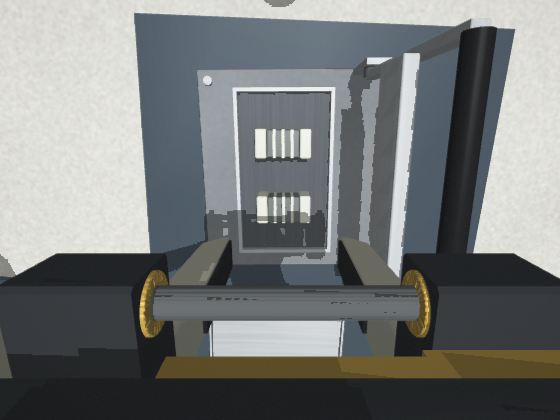

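The lever is back at rest and the cartridges are undisturbed. Next are the carton flaps, going to just outside the left flap's edge.

Run:
```python
from h import *
d((*loc(*CART,(0.0,.20,.16)),3.3))
```

```text
d [-36.05  -3.32  18.41] w [ 0.1 -0.  -1.2]
```

```bash
python3 -m jog '[{"dx":-4,"dy":-1,"dz":0,"wx":0,"wy":0,"wz":0},{"dx":-8,"dy":-2,"dz":0,"wx":0,"wy":0,"wz":-1},{"dx":-12,"dy":-3,"dz":1,"wx":0,"wy":0,"wz":-1},{"dx":-16,"dy":-3.3,"dz":2,"wx":0,"wy":0,"wz":-1},{"dx":-20,"dy":-3.3,"dz":4,"wx":0,"wy":0,"wz":-1},{"dx":-23,"dy":-3.3,"dz":6,"wx":0,"wy":0,"wz":-1},{"dx":-26,"dy":-3.3,"dz":9,"wx":0,"wy":0,"wz":-1},{"dx":-29,"dy":-3.3,"dz":12,"wx":0,"wy":0,"wz":-1},{"dx":-32,"dy":-3.3,"dz":15,"wx":0,"wy":0,"wz":-1},{"dx":-35,"dy":-3.3,"dz":18,"wx":0,"wy":0,"wz":-1},{"dx":-36,"dy":-3.3,"dz":18.4,"wx":0,"wy":0,"wz":-1},{"dx":-36,"dy":-3.3,"dz":18.4,"wx":0,"wy":0,"wz":-1},{"dx":-36,"dy":-3.3,"dz":18.4,"wx":0,"wy":0,"wz":-1}]' 0
python3 - <<'E'
from h import *
crop(bot.capture('scene'),180,180,320,285,5.6,'h1.png')
w=bot.camera_info('wrist')
cv2.imwrite('pics/h2.png',bot.capture('wrist'))
print(bot.state()['eef_pos'])
d(loc(*CART,(0.0,.20,.077)))
E
```

```text
t: 28.92
eef_pos: [0.4834, -0.0722, 0.1595]
tcp_rot: [[-0.051, 0.999, -0.0], [0.999, 0.051, 0.001], [0.001, 0.0, -1.0]]
contact_force: [-0.1, 0.8, 0.4]
opening: 0.0005
[ 0.48377623 -0.07105672  0.16074293]
d [-0.07 -0.1   8.37] w [0. 0. 0.]
```

View pics/h1.png

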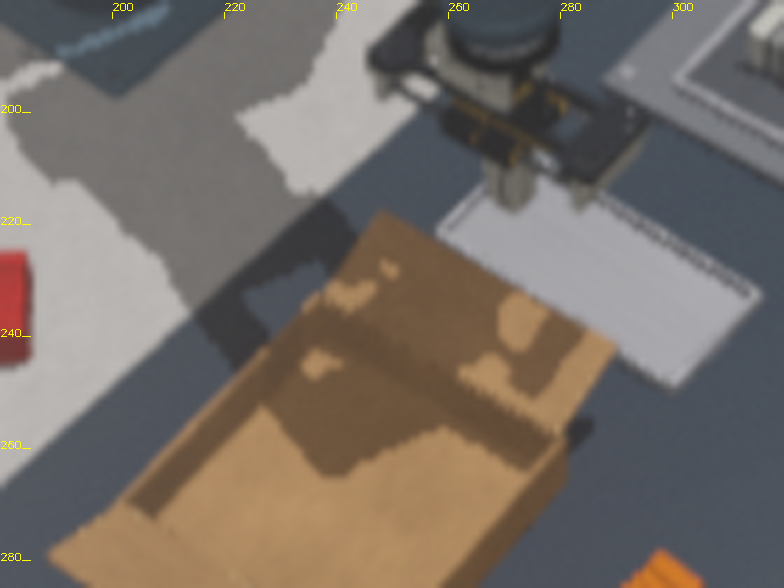

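View pics/h2.png

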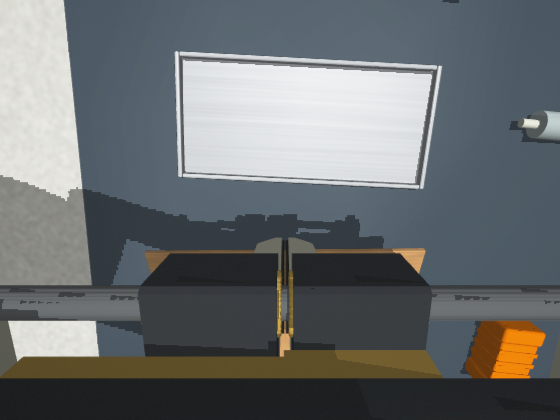

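Run:
```python
from h import *
w=bot.camera_info('wrist')
for p in ((148,251),(424,249)): print(ray(w,p,.083))
print([ray(w,p,.014).round(3) for p in ((177,53),(441,67),(423,188),(180,178))])
print(loc(*CART,(0,.178,0)), bot.state()['eef_pos'])
```

```text
[ 0.38449152 -0.09835565  0.083     ]
[ 0.58741381 -0.08616891  0.083     ]
[array([0.388, 0.05 , 0.014]), array([0.609, 0.051, 0.014]), array([ 0.61 , -0.052,  0.014]), array([ 0.388, -0.054,  0.014])]
(np.float64(0.48425360320119704), np.float64(-0.09379515664270299), 0) [ 0.48377623 -0.07105672  0.16074293]
```

```bash
python3 -m jog '[{"dx":0,"dy":0,"dz":4,"wx":0,"wy":0,"wz":0},{"dx":0,"dy":0,"dz":7.5,"wx":0,"wy":0,"wz":0},{"dx":0,"dy":0,"dz":8.3,"wx":0,"wy":0,"wz":0},{"dx":0,"dy":0,"dz":8.3,"wx":0,"wy":0,"wz":0},{"dx":-1.4,"dy":0,"dz":8.3,"wx":0,"wy":0,"wz":0},{"dx":-1.9,"dy":0,"dz":7.4,"wx":0,"wy":0,"wz":0},{"dx":-2.5,"dy":0,"dz":6.4,"wx":0,"wy":0,"wz":0},{"dx":-3.3,"dy":0,"dz":5.6,"wx":0,"wy":0,"wz":0},{"dx":-4.1,"dy":0,"dz":4.9,"wx":0,"wy":0,"wz":0},{"dx":-5.1,"dy":0,"dz":4.3,"wx":0,"wy":0,"wz":0},{"dx":-6.1,"dy":0,"dz":3.8,"wx":0,"wy":0,"wz":0},{"dx":-7.3,"dy":0,"dz":3.6,"wx":0,"wy":0,"wz":0},{"dx":-8.5,"dy":0,"dz":3.4,"wx":0,"wy":0,"wz":0},{"dx":-9.4,"dy":0,"dz":3.0,"wx":0,"wy":0,"wz":0},{"dx":-10.2,"dy":0,"dz":2.8,"wx":0,"wy":0,"wz":0},{"dx":-11.1,"dy":0,"dz":3.1,"wx":0,"wy":0,"wz":0},{"dx":-11.9,"dy":0,"dz":3.4,"wx":0,"wy":0,"wz":0},{"dx":-12.7,"dy":0,"dz":4,"wx":0,"wy":0,"wz":0},{"dx":-13.5,"dy":0,"dz":4.6,"wx":0,"wy":0,"wz":0},{"dx":-13.5,"dy":0,"dz":4.6,"wx":0,"wy":0,"wz":0}]'
python3 - <<'E'
from h import *
crop(bot.capture('scene'),180,180,320,285,5.6,'h3.png')
E
```

```text
t: 30.68
eef_pos: [0.4889, -0.2076, 0.1114]
tcp_rot: [[-0.052, 0.999, -0.002], [0.999, 0.052, 0.001], [0.001, -0.002, -1.0]]
contact_force: [-0.7, 0.3, -0.6]
opening: 0.0004
```

View pics/h3.png

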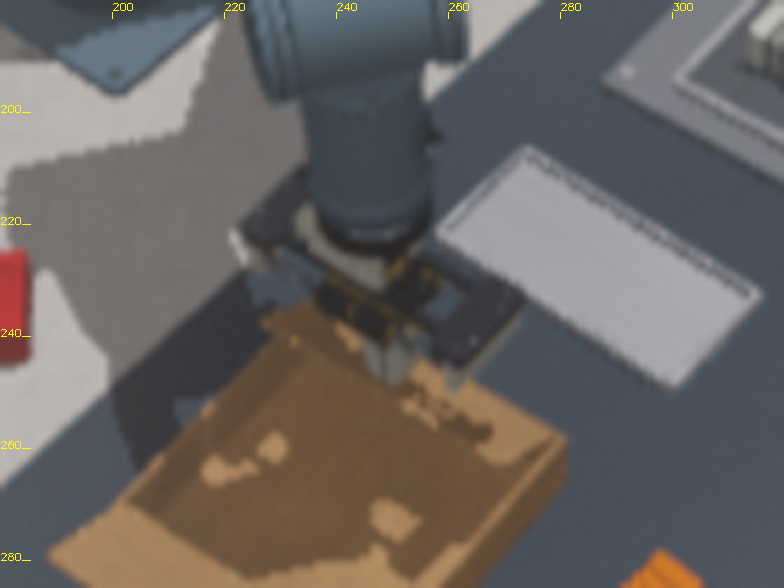

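```bash
python3 -m jog '[{"dx":-0.6,"dy":0,"dz":0.8,"wx":0,"wy":0,"wz":0},{"dx":-1.2,"dy":0,"dz":1.5,"wx":0,"wy":0,"wz":0},{"dx":-1.5,"dy":0,"dz":2.1,"wx":0,"wy":0,"wz":0},{"dx":-1.7,"dy":0,"dz":2.6,"wx":0,"wy":0,"wz":0},{"dx":-1.7,"dy":0,"dz":3.0,"wx":0,"wy":0,"wz":0},{"dx":-1.7,"dy":0,"dz":3.2,"wx":0,"wy":0,"wz":0},{"dx":-1.7,"dy":0,"dz":3.2,"wx":0,"wy":0,"wz":0}]'
```

```text
t: 31.32
eef_pos: [0.4902, -0.2231, 0.0806]
tcp_rot: [[-0.053, 0.999, -0.001], [0.999, 0.053, 0.001], [0.001, -0.001, -1.0]]
contact_force: [0.1, 0.6, 0.1]
opening: 0.0006
```

```bash
python3 -m jog '[{"dx":0,"dy":0,"dz":0.15,"wx":0,"wy":0,"wz":0},{"dx":0,"dy":0,"dz":0.3,"wx":0,"wy":0,"wz":0},{"dx":0,"dy":0,"dz":0.3,"wx":0,"wy":0,"wz":0}]';python3 - <<'E'
from h import *
crop(bot.capture('scene'),180,180,320,285,5.6,'h4.png')
E
```

```text
t: 31.57
eef_pos: [0.4905, -0.2232, 0.0782]
tcp_rot: [[-0.053, 0.999, 0.0], [0.999, 0.053, -0.0], [-0.0, 0.0, -1.0]]
contact_force: [-0.2, 0.3, 0.0]
opening: 0.0006
```

View pics/h4.png

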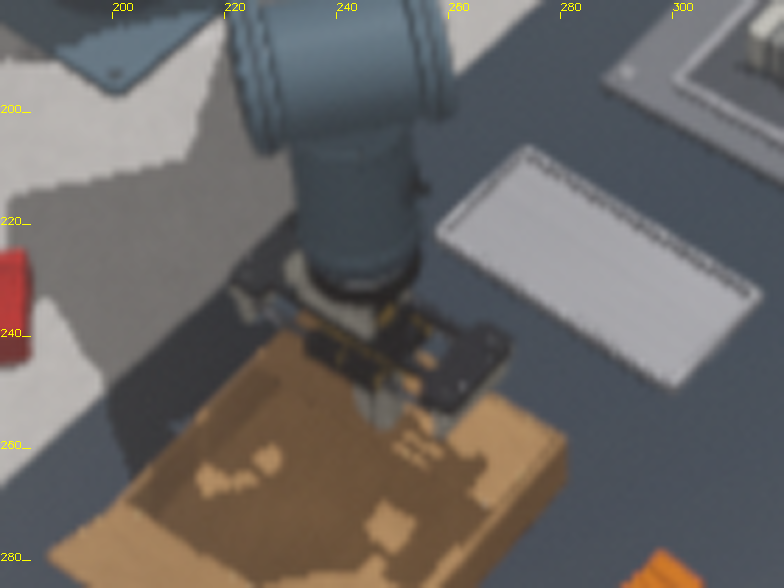

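```bash
python3 -m jog '[{"dx":0,"dy":0,"dz":-4,"wx":0,"wy":0,"wz":0},{"dx":-1,"dy":0,"dz":-8,"wx":0,"wy":0,"wz":0},{"dx":-5,"dy":0,"dz":-9,"wx":0,"wy":0,"wz":0},{"dx":-9,"dy":0,"dz":-9,"wx":0,"wy":0,"wz":0},{"dx":-13,"dy":0,"dz":-9,"wx":0,"wy":0,"wz":0},{"dx":-17,"dy":0,"dz":-9,"wx":0,"wy":0,"wz":0},{"dx":-21,"dy":0,"dz":-9,"wx":0,"wy":0,"wz":0},{"dx":-24.6,"dy":0,"dz":-8,"wx":0,"wy":0,"wz":0},{"dx":-24.6,"dy":0,"dz":-8,"wx":0,"wy":0,"wz":0},{"dx":-24.6,"dy":0,"dz":-8,"wx":0,"wy":0,"wz":0}]'
python3 - <<'E'
from h import *
crop(bot.capture('scene'),150,200,310,320,5,'h5.png')
cv2.imwrite('pics/h6.png',bot.capture('wrist'))
s=bot.state();a=np.radians(3.3);v=s['eef_pos']-np.array([*CART[0],0]);print(v,'local',np.cos(a)*v[0]+np.sin(a)*v[1],-np.sin(a)*v[0]+np.cos(a)*v[1])
E
```

```text
t: 32.45
eef_pos: [0.5025, -0.4704, 0.1564]
tcp_rot: [[-0.05, 0.999, -0.001], [0.999, 0.05, 0.002], [0.002, -0.001, -1.0]]
contact_force: [0.5, 1.1, -0.3]
opening: 0.0004
[ 0.00887582 -0.19658373  0.15785815] local -0.0024550501101814233 -0.19676868297961408
```

View pics/h5.png

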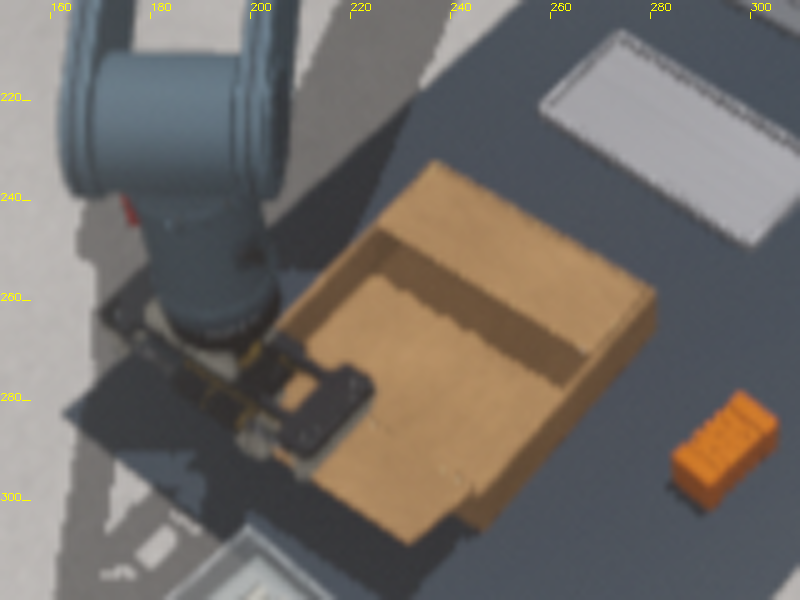

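View pics/h6.png

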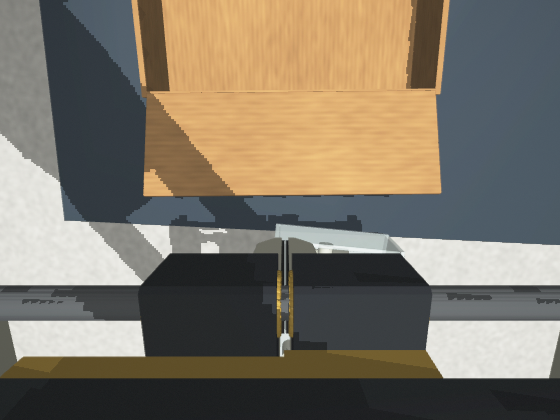

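Run:
```python
from h import *
w=bot.camera_info('wrist')
for p in ((144,195),(441,193)): print('flap edge',ray(w,p,.083))
for p in ((277,225),(388,236)): print('tub',ray(w,p,.05))
print(bot.state()['eef_pos'])
```

```text
flap edge [ 0.40419256 -0.45256305  0.083     ]
flap edge [ 0.61064871 -0.44018231  0.083     ]
tub [ 0.49750716 -0.47942124  0.05      ]
tub [ 0.58952153 -0.48403328  0.05      ]
[ 0.50337582 -0.46808373  0.15785815]
```

```bash
python3 -m jog '[{"dx":0,"dy":0,"dz":4,"wx":0,"wy":0,"wz":0},{"dx":0,"dy":0,"dz":7.2,"wx":0,"wy":0,"wz":0},{"dx":0,"dy":0,"dz":7.9,"wx":0,"wy":0,"wz":0},{"dx":0,"dy":0,"dz":7.9,"wx":0,"wy":0,"wz":0},{"dx":1.0,"dy":0,"dz":7.9,"wx":0,"wy":0,"wz":0},{"dx":1.5,"dy":0,"dz":7.1,"wx":0,"wy":0,"wz":0},{"dx":2.1,"dy":0,"dz":6.1,"wx":0,"wy":0,"wz":0},{"dx":2.9,"dy":0,"dz":5.3,"wx":0,"wy":0,"wz":0},{"dx":3.7,"dy":0,"dz":4.6,"wx":0,"wy":0,"wz":0},{"dx":4.7,"dy":0,"dz":4,"wx":0,"wy":0,"wz":0},{"dx":5.7,"dy":0,"dz":3.5,"wx":0,"wy":0,"wz":0},{"dx":6.9,"dy":0,"dz":3.3,"wx":0,"wy":0,"wz":0},{"dx":8.1,"dy":0,"dz":3.1,"wx":0,"wy":0,"wz":0},{"dx":9,"dy":0,"dz":2.7,"wx":0,"wy":0,"wz":0},{"dx":9.8,"dy":0,"dz":2.5,"wx":0,"wy":0,"wz":0},{"dx":10.7,"dy":0,"dz":2.8,"wx":0,"wy":0,"wz":0},{"dx":11.5,"dy":0,"dz":3.1,"wx":0,"wy":0,"wz":0},{"dx":12.3,"dy":0,"dz":3.7,"wx":0,"wy":0,"wz":0},{"dx":13.1,"dy":0,"dz":4.3,"wx":0,"wy":0,"wz":0},{"dx":13.1,"dy":0,"dz":4.3,"wx":0,"wy":0,"wz":0}]'
python3 - <<'E'
from h import *
crop(bot.capture('scene'),150,200,310,320,5,'h7.png')
s=bot.state();a=np.radians(3.3);v=s['eef_pos']-np.array([*CART[0],0]);print(v,'local',np.cos(a)*v[0]+np.sin(a)*v[1],-np.sin(a)*v[0]+np.cos(a)*v[1])
E
```

```text
t: 34.22
eef_pos: [0.4956, -0.3355, 0.1131]
tcp_rot: [[-0.054, 0.999, -0.003], [0.999, 0.054, 0.004], [0.004, -0.003, -1.0]]
contact_force: [-0.7, -0.3, -0.9]
opening: 0.0004
[ 0.00142452 -0.0650299   0.11377036] local -0.002321224154712377 -0.06500407201829697
```

View pics/h7.png

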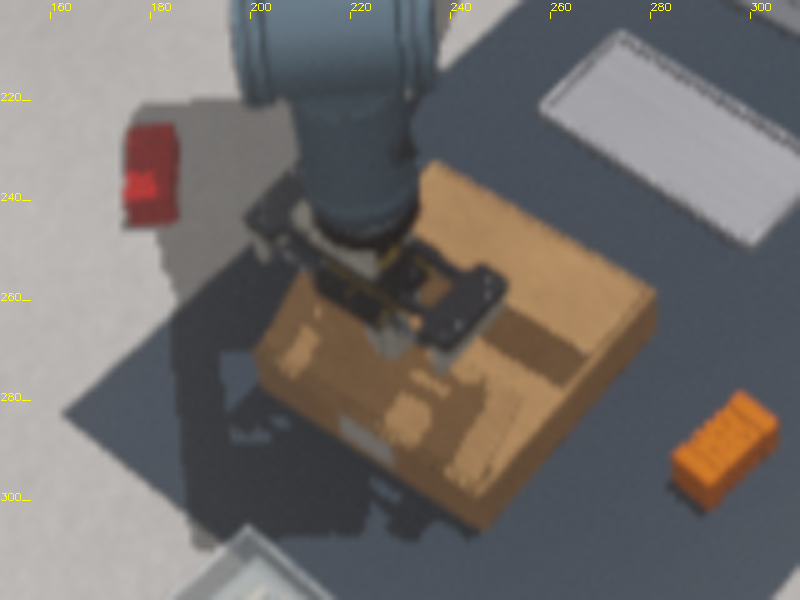

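The right flap is over. Pressing it down flat.

```bash
python3 -m jog '[{"dx":0.6,"dy":0,"dz":0.8,"wx":0,"wy":0,"wz":0},{"dx":1.2,"dy":0,"dz":1.5,"wx":0,"wy":0,"wz":0},{"dx":1.5,"dy":0,"dz":2.2,"wx":0,"wy":0,"wz":0},{"dx":1.7,"dy":0,"dz":2.8,"wx":0,"wy":0,"wz":0},{"dx":1.7,"dy":0,"dz":3.3,"wx":0,"wy":0,"wz":0},{"dx":1.7,"dy":0,"dz":3.6,"wx":0,"wy":0,"wz":0},{"dx":1.7,"dy":0,"dz":3.6,"wx":0,"wy":0,"wz":0}]'; python3 -m jog '[{"dx":0,"dy":0,"dz":-4,"wx":0,"wy":0,"wz":0},{"dx":0,"dy":0,"dz":-8,"wx":0,"wy":0,"wz":0},{"dx":3,"dy":0,"dz":-12,"wx":0,"wy":0,"wz":-6},{"dx":7,"dy":0,"dz":-12,"wx":0,"wy":0,"wz":-12},{"dx":11,"dy":0,"dz":-12,"wx":0,"wy":0,"wz":-19},{"dx":15,"dy":0,"dz":-12,"wx":0,"wy":0,"wz":-26},{"dx":19,"dy":0,"dz":-12,"wx":0,"wy":0,"wz":-33},{"dx":23,"dy":0,"dz":-12,"wx":0,"wy":0,"wz":-40},{"dx":27,"dy":0,"dz":-12,"wx":0,"wy":0,"wz":-47},{"dx":31,"dy":0,"dz":-12,"wx":0,"wy":0,"wz":-54},{"dx":35,"dy":0,"dz":-12,"wx":0,"wy":0,"wz":-61},{"dx":39,"dy":0,"dz":-12,"wx":0,"wy":0,"wz":-68},{"dx":43,"dy":0,"dz":-12,"wx":0,"wy":0,"wz":-75},{"dx":47,"dy":0,"dz":-12,"wx":0,"wy":0,"wz":-82},{"dx":51,"dy":0,"dz":-12,"wx":0,"wy":0,"wz":-90},{"dx":51,"dy":0,"dz":-12,"wx":0,"wy":0,"wz":-90},{"dx":51,"dy":0,"dz":-12,"wx":0,"wy":0,"wz":-90}]' 0.62;python3 - <<'E'
from h import *
im=bot.capture('scene');crop(im,150,200,310,320,5,'h8.png')
crop(bot.capture('top'),250,160,420,260,4.6,'h9.png')
w=bot.camera_info('wrist');cv2.imwrite('pics/h10.png',bot.capture('wrist'))
import pickle;pickle.dump(w,open('w.pkl','wb'));print(bot.state()['eef_pos'])
E
```

```text
t: 34.85
eef_pos: [0.4952, -0.3209, 0.0782]
tcp_rot: [[-0.053, 0.999, -0.001], [0.999, 0.053, 0.001], [0.001, -0.001, -1.0]]
contact_force: [-0.1, -0.3, 0.8]
opening: 0.0004
t: 36.27
eef_pos: [0.4682, 0.19, 0.1994]
tcp_rot: [[-0.998, -0.058, 0.001], [-0.058, 0.998, -0.0], [-0.001, -0.0, -1.0]]
contact_force: [-0.5, -0.2, -0.0]
opening: 0.058
[0.46876777 0.18701664 0.19924706]
```

View pics/h8.png

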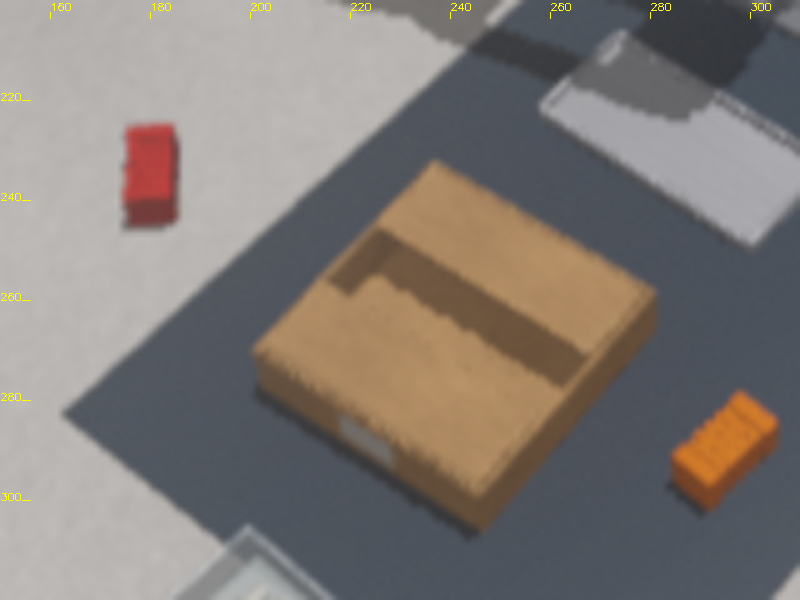

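View pics/h9.png

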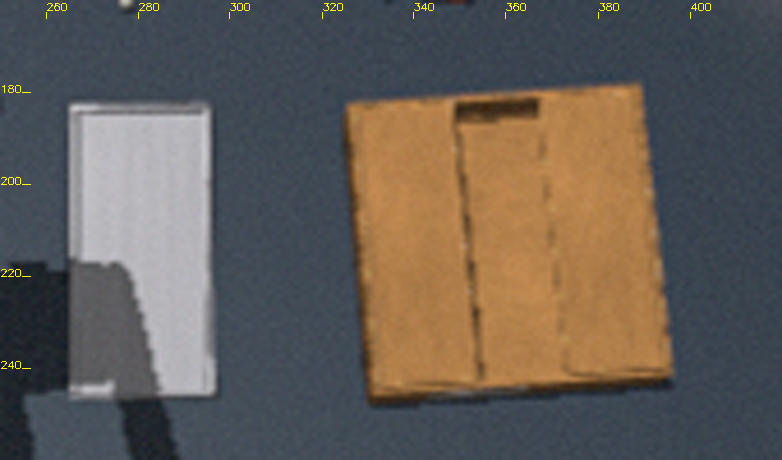

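View pics/h10.png

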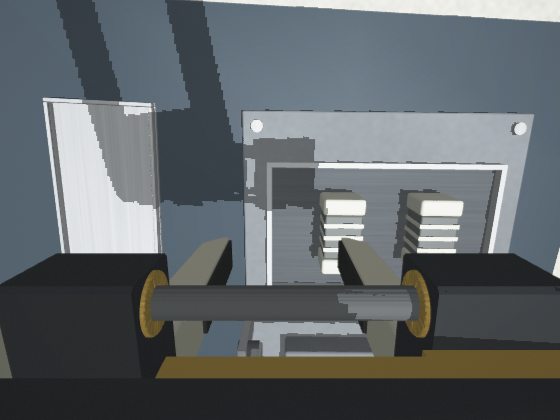

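Both flaps lie flat and the tray is still in place. Now picking the nearer cartridge, which I set at (.500, .245).

Run:
```python
from h import *
d((.5005,.2455,.12,92.06),(.5005,.2455,.0405,92.06))
```

```text
d [-3.47  5.68  7.92] w [-0.   0.   0.9]
d [-3.47  5.69 15.87] w [-0.   0.   0.9]
```

```bash
python3 -m jog '[{"dx":-2,"dy":3,"dz":0,"wx":0,"wy":0,"wz":1},{"dx":-3.4,"dy":5.7,"dz":2,"wx":0,"wy":0,"wz":1},{"dx":-3.4,"dy":5.7,"dz":6,"wx":0,"wy":0,"wz":1},{"dx":-3.4,"dy":5.7,"dz":8,"wx":0,"wy":0,"wz":1},{"dx":-3.4,"dy":5.7,"dz":8,"wx":0,"wy":0,"wz":1},{"dx":-3.4,"dy":5.7,"dz":8,"wx":0,"wy":0,"wz":1}]'
python3 - <<'E'
from h import *
cv2.imwrite('pics/i1.png',bot.capture('wrist'))
d((.5005,.2455,.0405,92.06))
E
```

```text
t: 36.92
eef_pos: [0.4993, 0.2451, 0.1185]
tcp_rot: [[-0.999, -0.033, -0.003], [-0.033, 0.999, -0.001], [0.003, -0.001, -1.0]]
contact_force: [-0.6, 0.4, 0.3]
opening: 0.0574
d [-0.01 -0.    7.95] w [-0.   0.  -0.2]
```

View pics/i1.png

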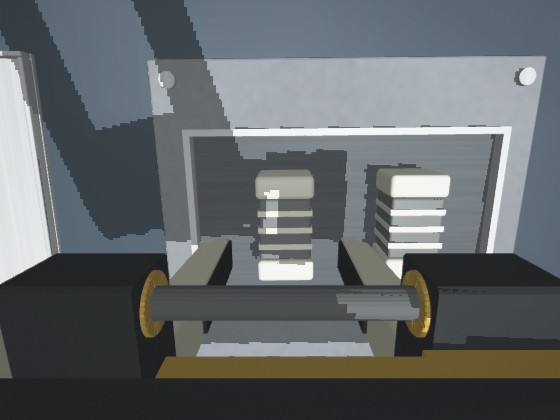

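```bash
python3 -m jog '[{"dx":0,"dy":0,"dz":3,"wx":0,"wy":0,"wz":0},{"dx":0,"dy":0,"dz":6,"wx":0,"wy":0,"wz":0},{"dx":0,"dy":0,"dz":7.9,"wx":0,"wy":0,"wz":0},{"dx":0,"dy":0,"dz":7.9,"wx":0,"wy":0,"wz":0},{"dx":0,"dy":0,"dz":7.9,"wx":0,"wy":0,"wz":0}]'; python3 -m jog '[{"dx":0,"dy":0,"dz":0,"wx":0,"wy":0,"wz":0},{"dx":0,"dy":0,"dz":0,"wx":0,"wy":0,"wz":0},{"dx":0,"dy":0,"dz":0,"wx":0,"wy":0,"wz":0},{"dx":0,"dy":0,"dz":0,"wx":0,"wy":0,"wz":0},{"dx":0,"dy":0,"dz":0,"wx":0,"wy":0,"wz":0},{"dx":0,"dy":0,"dz":-2,"wx":0,"wy":0,"wz":0},{"dx":0,"dy":0,"dz":-5,"wx":0,"wy":0,"wz":0},{"dx":0,"dy":0,"dz":-9,"wx":0,"wy":0,"wz":0},{"dx":0,"dy":0,"dz":-11,"wx":0,"wy":0,"wz":0},{"dx":0,"dy":0,"dz":-11,"wx":0,"wy":0,"wz":0}]' 0
python3 - <<'E'
from h import *
d((.539,-.001,.15,0.3))
E
```

```text
t: 37.38
eef_pos: [0.5005, 0.2463, 0.0416]
tcp_rot: [[-0.999, -0.034, 0.001], [-0.034, 0.999, 0.0], [-0.001, 0.0, -1.0]]
contact_force: [0.8, -1.0, 0.2]
opening: 0.0575
t: 38.22
eef_pos: [0.5025, 0.2478, 0.1557]
tcp_rot: [[-0.999, -0.036, 0.01], [-0.036, 0.999, 0.003], [-0.01, 0.002, -1.0]]
contact_force: [0.9, -0.3, -0.7]
opening: 0.036
d [ -2.75 -25.     0.54] w [ 0.5  0.3 91.8]
```

```bash
python3 -m jog '[{"dx":0,"dy":-3,"dz":0,"wx":0,"wy":0,"wz":6},{"dx":0,"dy":-7,"dz":0,"wx":0,"wy":0,"wz":13},{"dx":-0.5,"dy":-10,"dz":0,"wx":0,"wy":0,"wz":20},{"dx":-1,"dy":-13,"dz":0,"wx":0,"wy":0,"wz":27},{"dx":-1.5,"dy":-16,"dz":0,"wx":0,"wy":0,"wz":34},{"dx":-2,"dy":-19,"dz":0,"wx":0,"wy":0,"wz":41},{"dx":-2.5,"dy":-22,"dz":0,"wx":0,"wy":0,"wz":48},{"dx":-2.7,"dy":-25,"dz":0,"wx":0,"wy":0,"wz":55},{"dx":-2.7,"dy":-25,"dz":0,"wx":0,"wy":0,"wz":62},{"dx":-2.7,"dy":-25,"dz":0,"wx":0,"wy":0,"wz":69},{"dx":-2.7,"dy":-25,"dz":0,"wx":0,"wy":0,"wz":76},{"dx":-2.7,"dy":-25,"dz":0,"wx":0,"wy":0,"wz":83},{"dx":-2.7,"dy":-25,"dz":0,"wx":0,"wy":0,"wz":91.8},{"dx":-2.7,"dy":-25,"dz":0,"wx":0,"wy":0,"wz":91.8},{"dx":-2.7,"dy":-25,"dz":0,"wx":0,"wy":0,"wz":91.8},{"dx":-2.7,"dy":-25,"dz":0,"wx":0,"wy":0,"wz":91.8}]'
python3 - <<'E'
from h import *
crop(bot.capture('scene'),220,170,330,260,6.5,'i2.png')
w=bot.camera_info('wrist');cv2.imwrite('pics/i3.png',bot.capture('wrist'))
import pickle;pickle.dump(w,open('w.pkl','wb'))
d((.539,-.001,.0325,0.3));print(bot.state()['opening'])
E
```

```text
t: 39.55
eef_pos: [0.5347, -0.0019, 0.1492]
tcp_rot: [[-0.006, 1.0, -0.002], [1.0, 0.006, 0.0], [0.0, -0.002, -1.0]]
contact_force: [0.1, 0.2, -0.7]
opening: 0.036
d [ 0.09  0.41 11.71] w [-0.1 -0.   0. ]
0.03621530802658951
```

View pics/i2.png

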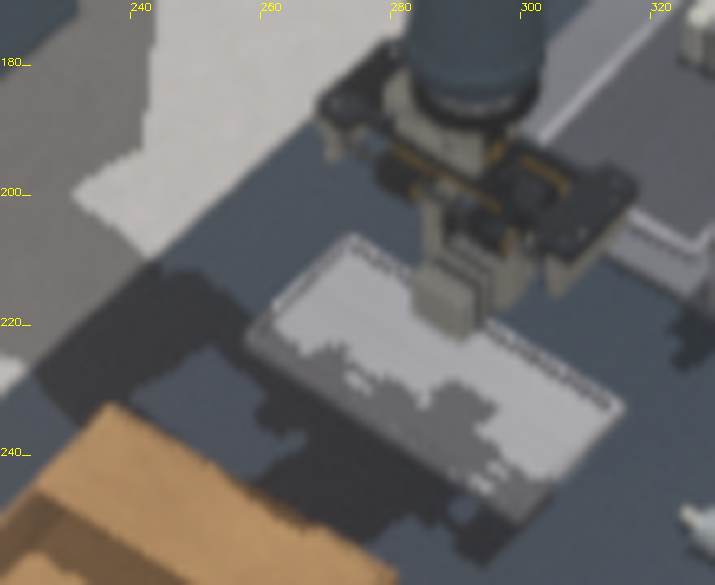

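View pics/i3.png

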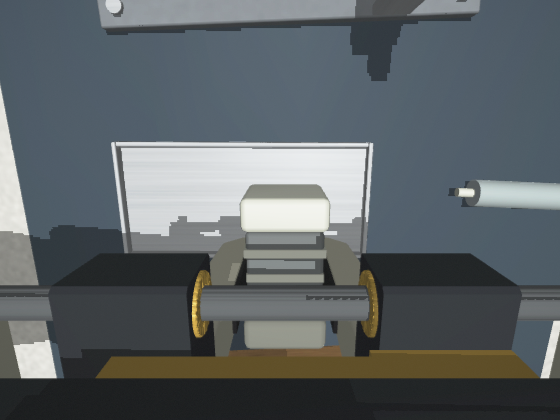

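Run:
```python
from h import *
import pickle;w=pickle.load(open('w.pkl','rb'))
print('tray +y corners',[ray(w,p,.014).round(4) for p in ((113,144),(372,145))], bot.state()['eef_pos'])
```

```text
tray +y corners [array([0.3876, 0.0499, 0.014 ]), array([0.6088, 0.0504, 0.014 ])] [ 0.53499342 -0.0019175   0.14961333]
```

```bash
python3 -m jog '[{"dx":0,"dy":0.3,"dz":4,"wx":0,"wy":0,"wz":0},{"dx":0,"dy":0.3,"dz":8,"wx":0,"wy":0,"wz":0},{"dx":0,"dy":0.3,"dz":10,"wx":0,"wy":0,"wz":0},{"dx":0,"dy":0.3,"dz":11,"wx":0,"wy":0,"wz":0},{"dx":0,"dy":0.3,"dz":11.4,"wx":0,"wy":0,"wz":0},{"dx":0,"dy":0.3,"dz":11.6,"wx":0,"wy":0,"wz":0},{"dx":0,"dy":0.3,"dz":11.6,"wx":0,"wy":0,"wz":0}]'; python3 -m jog '[{"dx":0,"dy":0,"dz":0,"wx":0,"wy":0,"wz":0},{"dx":0,"dy":0,"dz":0,"wx":0,"wy":0,"wz":0},{"dx":0,"dy":0,"dz":0,"wx":0,"wy":0,"wz":0},{"dx":0,"dy":0,"dz":-3,"wx":0,"wy":0,"wz":0},{"dx":0,"dy":0,"dz":-7,"wx":0,"wy":0,"wz":0},{"dx":0,"dy":0,"dz":-11,"wx":0,"wy":0,"wz":0},{"dx":0,"dy":0,"dz":-15,"wx":0,"wy":0,"wz":0},{"dx":0,"dy":0,"dz":-15,"wx":0,"wy":0,"wz":0},{"dx":0,"dy":0,"dz":-15,"wx":0,"wy":0,"wz":0}]' 0.62
python3 - <<'E'
from h import *
crop(bot.capture('scene'),220,170,330,260,6.5,'i4.png')
d((.4990,.3360,.15,92.06))
E
```

```text
t: 40.23
eef_pos: [0.5393, -0.0023, 0.0351]
tcp_rot: [[-0.005, 1.0, 0.002], [1.0, 0.005, -0.0], [-0.0, 0.002, -1.0]]
contact_force: [0.4, 1.0, -0.4]
opening: 0.0361
t: 40.98
eef_pos: [0.5403, -0.0024, 0.1879]
tcp_rot: [[-0.005, 1.0, 0.008], [1.0, 0.005, -0.002], [-0.002, 0.008, -1.0]]
contact_force: [-1.1, -0.2, -0.8]
opening: 0.0577
d [33.83 -3.84  3.52] w [  0.1   0.2 -91.8]
```

View pics/i4.png

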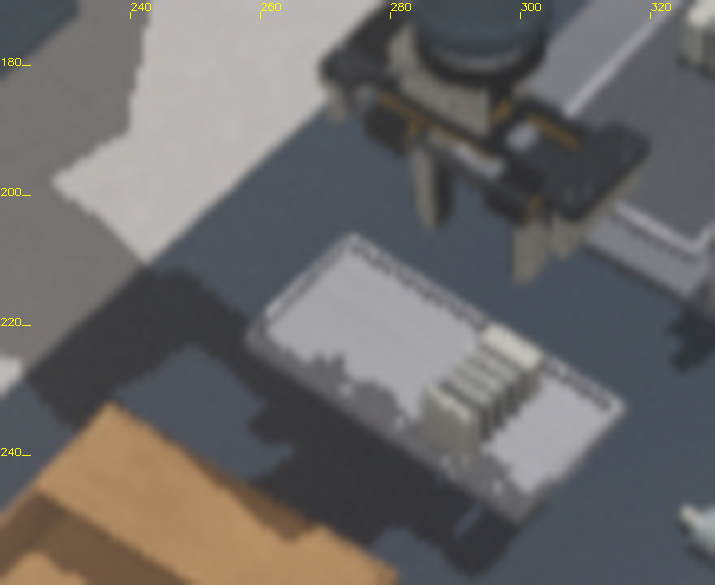

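The first cartridge lies flat in the tray. Fetching the second.

```bash
python3 -m jog '[{"dx":3,"dy":-0.5,"dz":0,"wx":0,"wy":0,"wz":-6},{"dx":7,"dy":-1,"dz":0,"wx":0,"wy":0,"wz":-13},{"dx":10,"dy":-2,"dz":0,"wx":0,"wy":0,"wz":-20},{"dx":13,"dy":-3,"dz":0,"wx":0,"wy":0,"wz":-27},{"dx":16,"dy":-3.8,"dz":0,"wx":0,"wy":0,"wz":-34},{"dx":19,"dy":-3.8,"dz":0,"wx":0,"wy":0,"wz":-41},{"dx":22,"dy":-3.8,"dz":0,"wx":0,"wy":0,"wz":-48},{"dx":25,"dy":-3.8,"dz":0,"wx":0,"wy":0,"wz":-55},{"dx":28,"dy":-3.8,"dz":0,"wx":0,"wy":0,"wz":-62},{"dx":31,"dy":-3.8,"dz":0,"wx":0,"wy":0,"wz":-69},{"dx":33.8,"dy":-3.8,"dz":2,"wx":0,"wy":0,"wz":-76},{"dx":33.8,"dy":-3.8,"dz":4,"wx":0,"wy":0,"wz":-83},{"dx":33.8,"dy":-3.8,"dz":6,"wx":0,"wy":0,"wz":-91.8},{"dx":33.8,"dy":-3.8,"dz":6,"wx":0,"wy":0,"wz":-91.8},{"dx":33.8,"dy":-3.8,"dz":6,"wx":0,"wy":0,"wz":-91.8},{"dx":33.8,"dy":-3.8,"dz":6,"wx":0,"wy":0,"wz":-91.8}]'
python3 - <<'E'
from h import *
cv2.imwrite('pics/j1.png',bot.capture('wrist'))
d((.4990,.3360,.0405,92.06))
E
```

```text
t: 42.37
eef_pos: [0.498, 0.3354, 0.1225]
tcp_rot: [[-0.999, -0.034, -0.003], [-0.034, 0.999, -0.001], [0.003, -0.001, -1.0]]
contact_force: [-0.4, -0.3, 0.3]
opening: 0.0576
d [-0.05  0.04  8.3 ] w [-0.  -0.1 -0.1]
```

View pics/j1.png

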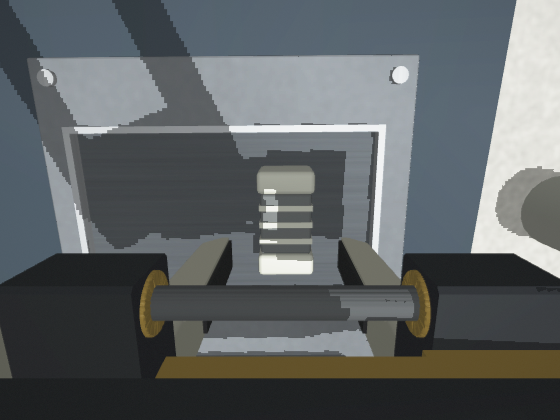

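```bash
python3 -m jog '[{"dx":0,"dy":0,"dz":3,"wx":0,"wy":0,"wz":0},{"dx":0,"dy":0,"dz":6,"wx":0,"wy":0,"wz":0},{"dx":0,"dy":0,"dz":8.2,"wx":0,"wy":0,"wz":0},{"dx":0,"dy":0,"dz":8.2,"wx":0,"wy":0,"wz":0},{"dx":0,"dy":0,"dz":8.2,"wx":0,"wy":0,"wz":0}]'; python3 -m jog '[{"dx":0,"dy":0,"dz":0,"wx":0,"wy":0,"wz":0},{"dx":0,"dy":0,"dz":0,"wx":0,"wy":0,"wz":0},{"dx":0,"dy":0,"dz":0,"wx":0,"wy":0,"wz":0},{"dx":0,"dy":0,"dz":0,"wx":0,"wy":0,"wz":0},{"dx":0,"dy":0,"dz":0,"wx":0,"wy":0,"wz":0},{"dx":0,"dy":0,"dz":-2,"wx":0,"wy":0,"wz":0},{"dx":0,"dy":0,"dz":-5,"wx":0,"wy":0,"wz":0},{"dx":0,"dy":0,"dz":-9,"wx":0,"wy":0,"wz":0},{"dx":0,"dy":0,"dz":-11,"wx":0,"wy":0,"wz":0},{"dx":0,"dy":0,"dz":-11,"wx":0,"wy":0,"wz":0}]' 0
python3 - <<'E'
from h import *
im=bot.capture('top');crop(im,250,160,310,260,6,'j2.png')
d((.460,-.002,.15,0.3))
E
```

```text
t: 42.83
eef_pos: [0.4985, 0.3354, 0.0418]
tcp_rot: [[-0.999, -0.035, -0.002], [-0.035, 0.999, -0.001], [0.002, -0.001, -1.0]]
contact_force: [0.6, -0.1, 0.5]
opening: 0.0578
t: 43.67
eef_pos: [0.5018, 0.3372, 0.1582]
tcp_rot: [[-0.999, -0.036, 0.009], [-0.036, 0.999, 0.004], [-0.01, 0.004, -1.0]]
contact_force: [1.5, 0.6, -0.3]
opening: 0.0359
d [  5.26 -33.69   0.42] w [ 0.4  0.2 91.8]
```

View pics/j2.png

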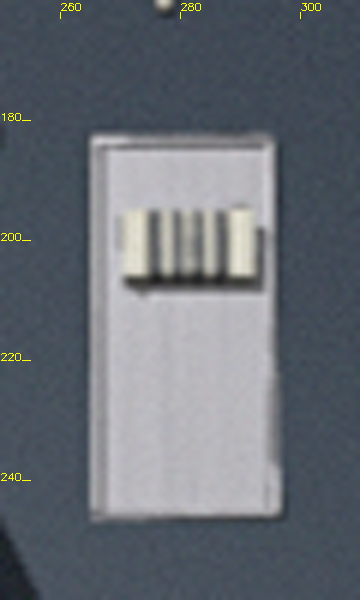

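```bash
python3 -m jog '[{"dx":0,"dy":-3,"dz":0,"wx":0,"wy":0,"wz":6},{"dx":0.5,"dy":-7,"dz":0,"wx":0,"wy":0,"wz":13},{"dx":1,"dy":-11,"dz":0,"wx":0,"wy":0,"wz":20},{"dx":1.5,"dy":-15,"dz":0,"wx":0,"wy":0,"wz":27},{"dx":2,"dy":-19,"dz":0,"wx":0,"wy":0,"wz":34},{"dx":3,"dy":-23,"dz":0,"wx":0,"wy":0,"wz":41},{"dx":4,"dy":-27,"dz":0,"wx":0,"wy":0,"wz":48},{"dx":5.2,"dy":-30,"dz":0,"wx":0,"wy":0,"wz":55},{"dx":5.2,"dy":-33.7,"dz":0,"wx":0,"wy":0,"wz":62},{"dx":5.2,"dy":-33.7,"dz":0,"wx":0,"wy":0,"wz":69},{"dx":5.2,"dy":-33.7,"dz":0,"wx":0,"wy":0,"wz":76},{"dx":5.2,"dy":-33.7,"dz":0,"wx":0,"wy":0,"wz":83},{"dx":5.2,"dy":-33.7,"dz":0,"wx":0,"wy":0,"wz":91.8},{"dx":5.2,"dy":-33.7,"dz":0,"wx":0,"wy":0,"wz":91.8},{"dx":5.2,"dy":-33.7,"dz":0,"wx":0,"wy":0,"wz":91.8},{"dx":5.2,"dy":-33.7,"dz":0,"wx":0,"wy":0,"wz":91.8}]'
python3 - <<'E'
from h import *
crop(bot.capture('scene'),220,170,330,260,6.5,'j3.png')
w=bot.camera_info('wrist');cv2.imwrite('pics/j4.png',bot.capture('wrist'))
import pickle;pickle.dump(w,open('w.pkl','wb'))
d((.460,-.002,.033,0.3));print(bot.state()['opening'])
E
```

```text
t: 45.05
eef_pos: [0.458, -0.0027, 0.151]
tcp_rot: [[-0.006, 1.0, -0.003], [1.0, 0.006, 0.001], [0.001, -0.003, -1.0]]
contact_force: [0.3, 0.5, -0.9]
opening: 0.0357
d [ 0.06  0.18 11.85] w [-0.1 -0.   0. ]
0.03572530122531447
```

View pics/j3.png

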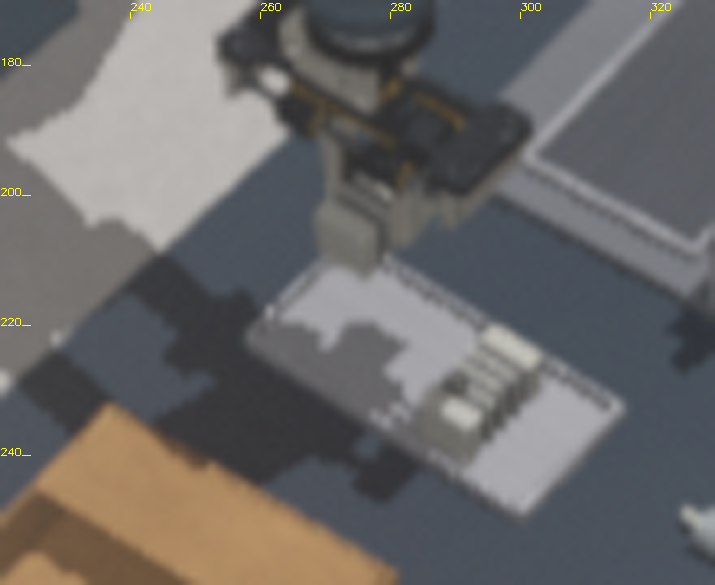

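View pics/j4.png

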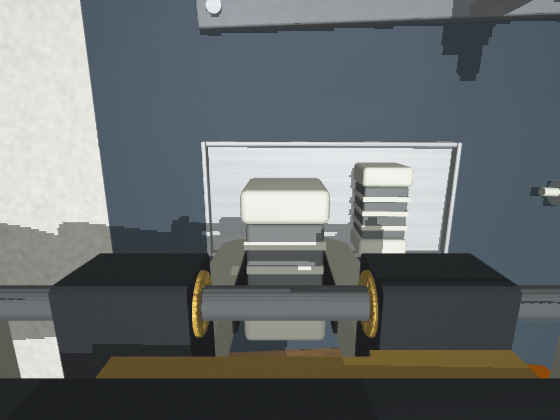

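```bash
python3 -m jog '[{"dx":0,"dy":0.1,"dz":4,"wx":0,"wy":0,"wz":0},{"dx":0,"dy":0.1,"dz":8,"wx":0,"wy":0,"wz":0},{"dx":0,"dy":0.1,"dz":10,"wx":0,"wy":0,"wz":0},{"dx":0,"dy":0.1,"dz":11,"wx":0,"wy":0,"wz":0},{"dx":0,"dy":0.1,"dz":11.5,"wx":0,"wy":0,"wz":0},{"dx":0,"dy":0.1,"dz":11.7,"wx":0,"wy":0,"wz":0},{"dx":0,"dy":0.1,"dz":11.7,"wx":0,"wy":0,"wz":0}]'; python3 -m jog '[{"dx":0,"dy":0,"dz":0,"wx":0,"wy":0,"wz":0},{"dx":0,"dy":0,"dz":0,"wx":0,"wy":0,"wz":0},{"dx":0,"dy":0,"dz":0,"wx":0,"wy":0,"wz":0},{"dx":0,"dy":0,"dz":-3,"wx":0,"wy":0,"wz":0},{"dx":0,"dy":0,"dz":-7,"wx":0,"wy":0,"wz":0},{"dx":0,"dy":0,"dz":-11,"wx":0,"wy":0,"wz":0},{"dx":0,"dy":0,"dz":-15,"wx":0,"wy":0,"wz":0},{"dx":0,"dy":4,"dz":-17,"wx":0,"wy":0,"wz":0},{"dx":4,"dy":4,"dz":-20,"wx":0,"wy":0,"wz":0},{"dx":8,"dy":2,"dz":-20,"wx":0,"wy":0,"wz":0},{"dx":12,"dy":0,"dz":-20,"wx":0,"wy":0,"wz":0},{"dx":16,"dy":-2,"dz":-20,"wx":0,"wy":0,"wz":0},{"dx":20,"dy":-4,"dz":-20,"wx":0,"wy":0,"wz":0},{"dx":24,"dy":-6,"dz":-20,"wx":0,"wy":0,"wz":0},{"dx":28,"dy":-8,"dz":-20,"wx":0,"wy":0,"wz":0},{"dx":32,"dy":-10,"dz":-20,"wx":0,"wy":0,"wz":0},{"dx":32,"dy":-10,"dz":-20,"wx":0,"wy":0,"wz":0},{"dx":32,"dy":-10,"dz":-20,"wx":0,"wy":0,"wz":0}]' 0.62
python3 - <<'E'
from h import *
cv2.imwrite('pics/k1.png',bot.capture('scene'));
im=bot.capture('top');crop(im,130,130,480,260,2.2,'k2.png')
crop(cv2.imread('pics/k1.png'),190,120,390,310,3.1,'k3.png')
print(bot.state()['eef_pos'])
E
```

```text
t: 45.73
eef_pos: [0.4593, -0.0026, 0.0355]
tcp_rot: [[-0.005, 1.0, -0.001], [1.0, 0.005, 0.0], [0.0, -0.001, -1.0]]
contact_force: [0.1, -0.2, -1.0]
opening: 0.0357
t: 47.23
eef_pos: [0.3559, 0.3207, 0.2355]
tcp_rot: [[-0.01, 1.0, -0.0], [1.0, 0.01, 0.002], [0.002, -0.0, -1.0]]
contact_force: [-0.2, 0.8, -0.1]
opening: 0.0578
[0.35805214 0.31735855 0.23529322]
```

View pics/k2.png

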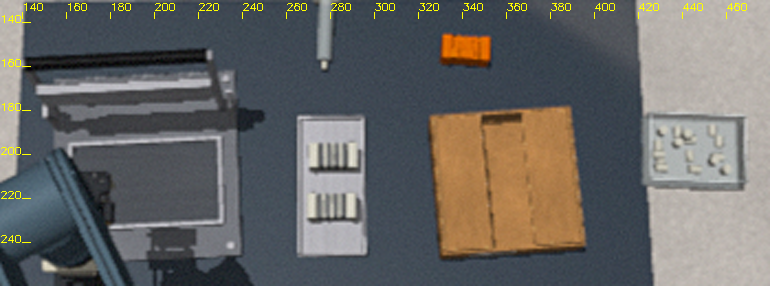

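View pics/k3.png

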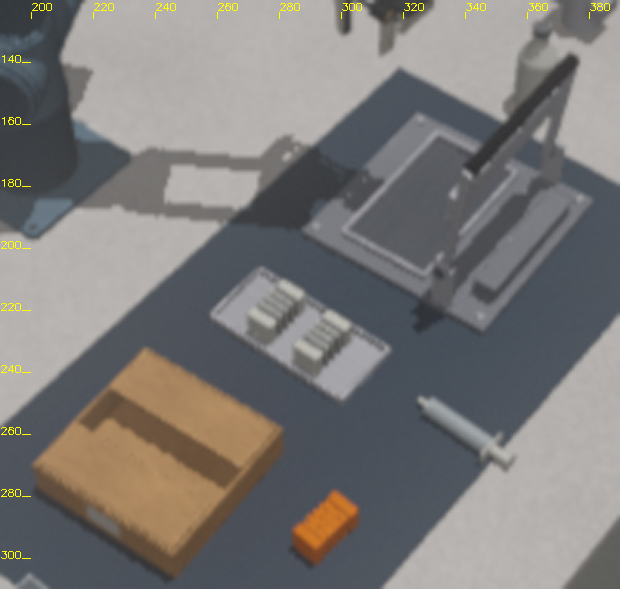

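Everything is in its final place: both cartridges in the tray, the flaps flat, the lever up and the gripper clear. Handing in.

Run:
```python
from rig import bot
print(bot.finish_job(), bot.state()['t'])
```

```text
the job is handed in; nothing more can be done
the job is handed in; nothing more can be done
```

The job is done and handed in at about 47 s of the 210 s allowed; the simulator reports no verdict.

- **Flaps back:** I folded both flaps back and pressed them onto their stops, with up to about 41 N total at the fingertips while pressing the right flap (38 N of it vertical). That is slightly over the 40 N figure, but the rule as written covers the arm and gripper body, not the fingers.
- **Press:** There were only two cartridges. I set both in the nest side by side, running front to back. I then pulled the lever down until it met its stop (about 29 N) and guided it back up to rest.
- **Flaps down:** I folded both flaps of the empty carton down again until they lay nearly flat.
- **Tray:** Both cartridges now lie flat across the steel tray.

The last top and scene pictures show both cartridges in the tray, the nest empty, the lever upright and both flaps flat. The tub, bottle and syringe look unmoved, and the gripper is clear of everything.

I did not measure the flap angle directly: when I stopped pressing, the fingertip was about 1 mm above the flat position. I saw no tray knock and no grip slip. The wrist and fixed cameras agreed to within about 5 mm. The first wrist reading of the carton hinge, taken while the arm was still moving, was about 10 mm off, so I measured it again.

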